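# Set the thickness gauge on a heating block and hold its ratchet clamp at the fourth click

## Task

Push the thickness gauge's black cap down until the sprung foot presses lightly on the metal heating block, without bottoming out the foot's spring, and leave it standing there. Then draw the red-gripped ratchet lever down exactly four clicks from its raised rest, never on to the fifth, and finish while holding the lever at the fourth click: it springs back up if it is let go, so the program ends with the gripper still on it. Leave the things round about alone.

Things in the scene. Friction and masses are not known exactly. Their poses are not given: they have to be found in the camera images.
- gauge_stand: bench thickness gauge, fixed to the worktop: aluminium base 150 x 170 x 14 mm, grey column at the back, white head 115 to 165 mm above the worktop. Origin: centre of the base's underside; x points from its front to its column, y to its left (seen from the front), z up. The spindle with the cap stands at x = 0, y = +40 mm; the lever is on the right side (-y).
- cap_top (a point): centre of the top face of the black press cap, 32 mm across, on the upright spindle. Pushed down it takes the spindle and foot along; rubbing friction of about 3.5 N keeps the spindle where it is left.
- spindle (a joint): travel of the spindle, m, 0 fully up to 0.045 fully down; it starts between 0 and 0.010
- foot_bottom (a point): centre of the lower end of the sprung steel foot, 10 mm across, straight below the cap; it moves down with the spindle until it meets the block
- foot (a joint): how far the foot is pushed up into the spindle against its spring (300 N/m), m: 0 hanging free, 0.012 bottomed out. 0.0015 to 0.009 is a light press.
- block_top (a point): centre of the top face of the loose dark grey metal heating block (50 x 50 x 28 mm, four wells 13 mm wide, solid in the middle), lying on the gauge's base under the foot
- lever_grip (a point): middle of the red round grip, 17 mm thick; it lies level along the gauge's y axis and can be taken for about 25 mm either way of this point. It is on the end of the lever, 110 mm from the lever's axle, and starts above the axle and to its front.
- lever_hub (a point): point on the lever's axle line (parallel to the gauge's y axis, 140 mm above the worktop), level with the middle of the grip along that line: the grip swings round this point on a circle of 110 mm radius
- ratchet_lever (a joint): lever angle, rad: 0 at its raised rest (arm 0.75 above level, to the front), growing as the grip is drawn down. Clicks lie 0.18 (20 mm at the grip) apart, the first at 0.18, the fourth at 0.72. Drawn slowly, the grip pushes back with 2 to 9 N: easing as a pin rolls over the pawl, then stepping up by about 5 N as the next click is reached. Let go, it flies back to 0.
- timer: bystander: small white timer, 66 x 62 x 20 mm, loose; origin under its centre
- strip_pack: bystander: white and teal carton, 42 x 65 x 30 mm, loose; origin under its centre
- oil_dropper: bystander: small brown dropper bottle with a black cap, 27 mm across, 72 mm high, loose; origin under its centre

How it is judged:
By the outcome, as a careful person would: the job done as asked, in the order asked, and still so for the second after the job is handed in, while the arm keeps its last pose, push and grip.
It also fails if it takes over 43 s, if anything falls off the work surface, if the arm or the gripper's body presses on something with over 40 N, if the wrist force passes 120 N, or if a joint passes its speed limit or range.

## Robot

A 6-joint arm with a two-finger parallel gripper is mounted at the origin on a cart in front of the work surface, level with it; the furniture and walls round the work are solid. World frame = base frame: x ahead of the robot, y to its left, z up, the work surface at z = 0. Lengths are in m, angles in rad, forces in N, time in s.
With the tool pointing down it reaches from about 0.35 to 0.975 m from the base axis. Payload 4.9 kg.
Tool frame: the origin (TCP) lies on the centre line of the jaws, within the pads' length; the fingertips stand 11 mm ahead of it and the grasp point (between the pads) lies 8 mm behind it; z points along the fingers, y is the direction in which the jaws open and shut (so a half turn about z gives the same grasp; the last joint's range is limited). The gripper opens to 85 mm and grips with 20 to 120 N. Pads are 22 mm wide; open, the fingers measure 114 mm over their backs; the gripper's body (76 mm by 85 mm) begins 54 mm behind the grasp point. The pads swing forward as they close: fully open they stand 13 mm farther back than shut.
Start: joints at [1.167, 0.053, 1.613, -0, 1.476, -0.119], TCP at [0.176, 0.6, 0.211] pointing down, gripper open.
Joint ranges: [-3.01, 3.01], [-1.01, 2.22], [0.06, 2.58], [-1.02, 4.17], [0.09, 2.62], [-3.14, 3.14]. Speed limits (rad/s): [2.57, 2.57, 3.14, 3.14, 3.14, 3.14].

## Interface

Orientations are given as a rotation vector (axis times angle).
In Python, from station import ctrl gives the robot as it stands.
- The arm moves only by the tool send_rows, never from a script. Its argument "series" is a list of rows, each an object of numbers: "tx", "ty", "tz": the shift along the tool's x, y, z in cm; "wx", "wy", "wz": the turn, a rotation vector about the tool's x, y, z in rad; "jaw": the closure, from 0 (fully open) to 1 (shut). In form: [{"tx": .., "ty": .., "tz": .., "wx": .., "wy": .., "wz": .., "jaw": ..}, ...]. A call has 1 to 5 rows; each row shifts and turns the pose as measured when the row begins, along the tool's axes as they then stand; what a row does not reach is not made up. A row lasts 1/8 s, in which the tool goes at most 62.5 mm and 10.7 degrees, less where a joint would pass 70% of its speed; a pose out of reach is approached as far as the arm can. A call is refused whole if a number of a shift passes 6.25 or a number of a turn 0.188, either way. A call with a gripper value outside its range is refused whole. The fingers move at their own pace and stop on an object; "squeeze" is the grip in N (left out, the last holds). Time passes only in rows, so rows that do not move let the fingers close. It gives the time, the measured TCP pose, the force and the opening at its end, in the units of the state.
- ctrl.get_obs(): the state, without advancing time (a new reading comes with each control period).
- ctrl.get_image(name): name is "scene" or "side" or "wrist"; returns the picture (384x512x3 uint8, red, green, blue); there is no depth.
- ctrl.camera_info(name): a dict with "mtx" (3x3 intrinsics, pixels), "R" (3x3) and "t" (3): a world point X has camera coordinates R X + t. Camera axes: x right, y down, z forward; pixel columns grow to the right and rows downward; lengths in m; the calibration is good to about 2 mm. A picture is of the moment at which its call begins: read the wrist's pose just before it. camera_info takes no time and is no camera call; for the wrist camera it gives the pose at the moment of the call.
- ctrl.finish_job(): hands the job in, once; it reports no verdict.
The state is a dict: "t": time; "q": joint angles; "dq": joint speeds; "effort": joint torques, N m; "tool_pos": TCP position; "tool_rot": TCP orientation; "contact_force": force on the tool from outside, world axes, zero at the start; "wrist_torque": the same for the moment, N m; "opening": finger opening in m.
Only numpy, scipy, OpenCV 4.12 (cv2) and the standard library are available. Lean on these libraries where they do the work, as an engineer would, in place of code of your own. Each camera call takes 0.05 s, during which the arm holds its last target.

## Working session

There is one attempt and no reset: what is moved stays moved. The work goes in short steps, Python scripts to look and compute and a tool call to move; the robot and the scene stay as the last step left them, time stands still between calls to the robot, and variables do not carry over. Pictures are saved under pics/ and viewed, and the job is handed in when it is done.

Besides the shell and the picture viewer there is one more tool, called after "Emit:" as name(argument=value, ...), one argument or row to a line, values as JSON. send_rows: Moves the arm, as the interface text tells. Its arguments: {"type":"object","properties":{"series":{"type":"array"},"squeeze":{"type":"number"}},"required":["series"]}

```bash
ls; mkdir -p pics; python3 - <<'E'
from station import ctrl
import cv2,numpy as np
print(ctrl.get_obs())
for n in("scene","side","wrist"):
    ci=ctrl.camera_info(n);print(n,ci)
    im=ctrl.get_image(n);cv2.imwrite(f"pics/{n}0.png",cv2.cvtColor(im,cv2.COLOR_RGB2BGR))
E
```

```text
pics
{'t': 0.0, 'q': array([ 1.16699156e+00,  5.33954060e-02,  1.61428527e+00, -1.45186601e-05,
        1.47603018e+00, -1.18999410e-01]), 'dq': array([ 4.85132993e-05, -1.90475672e-04, -3.30297225e-04, -1.39276978e-03,
        1.14437193e-03, -4.53741884e-04]), 'effort': array([ 8.64431295e-04, -3.93697894e+01, -3.70169377e+01, -1.60020204e-04,
        7.49001105e-03,  1.45342426e-06]), 'tool_pos': array([0.17534474, 0.59920071, 0.2100444 ]), 'tool_rot': array([-0.44578264, -3.10926363,  0.00321955]), 'contact_force': array([-0.51579599,  0.40782204, -0.30745034]), 'wrist_torque': array([0.01342268, 0.02720608, 0.00166455]), 'opening': 0.08507838622094654}
scene {'mtx': array([[375.24854665,   0.        , 260.70149703],
       [  0.        , 375.24854665, 195.11296453],
       [  0.        ,   0.        ,   1.        ]]), 'R': array([[ 9.99996262e-01, -1.87311656e-03, -1.99186520e-03],
       [-2.59035912e-03, -8.82210279e-01, -4.70848503e-01],
       [-8.75289830e-04,  4.70851903e-01, -8.82211834e-01]]), 't': array([-0.47571571,  0.35020263,  0.95045659])}
side {'mtx': array([[404.27349025,   0.        , 255.7511792 ],
       [  0.        , 404.27349025, 189.71110248],
       [  0.        ,   0.        ,   1.        ]]), 'R': array([[-0.99767322,  0.06811628, -0.00288455],
       [ 0.03046408,  0.40754616, -0.91267632],
       [-0.06099253, -0.9106406 , -0.40867299]]), 't': array([ 0.48088868, -0.02585217,  1.37040685])}
wrist {'mtx': array([[264.41440685,   0.        , 254.39399804],
       [  0.        , 264.41440685, 194.83267663],
       [  0.        ,   0.        ,   1.        ]]), 'R': array([[ 0.28116099,  0.95965607, -0.00295305],
       [ 0.90840086, -0.26514942,  0.32327027],
       [ 0.30944527, -0.09357354, -0.94630207]]), 't': array([-0.62396981, -0.04280163,  0.38073343])}
```

View pics/scene0.png

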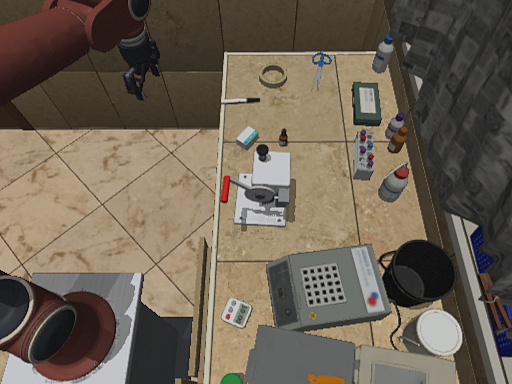

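View pics/side0.png

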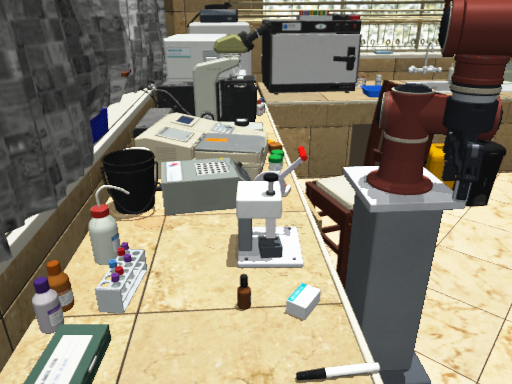

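View pics/wrist0.png

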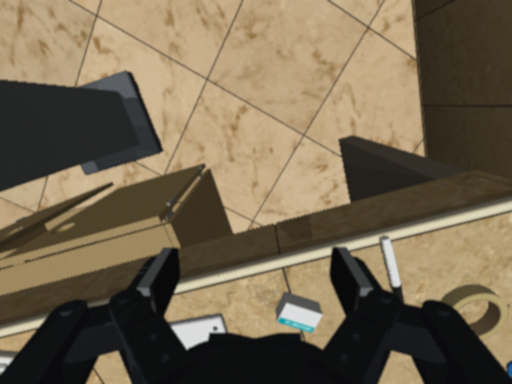

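```bash
python3 - <<'E'
import cv2
a=cv2.imread("pics/scene0.png")[120:250,205:325];cv2.imwrite("pics/sc_c.png",cv2.resize(a,None,fx=5,fy=4.6,interpolation=cv2.INTER_CUBIC) if 0 else cv2.resize(a,None,fx=4.6,fy=4.6,interpolation=cv2.INTER_CUBIC))
a=cv2.imread("pics/side0.png")[140:275,215:325];cv2.imwrite("pics/si_c.png",cv2.resize(a,None,fx=4.4,fy=4.4,interpolation=cv2.INTER_CUBIC))
E
```

```text
(no output)
```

View pics/sc_c.png

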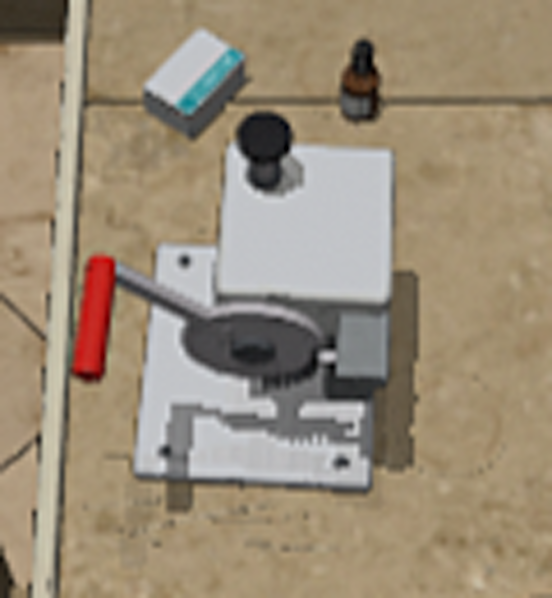

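View pics/si_c.png

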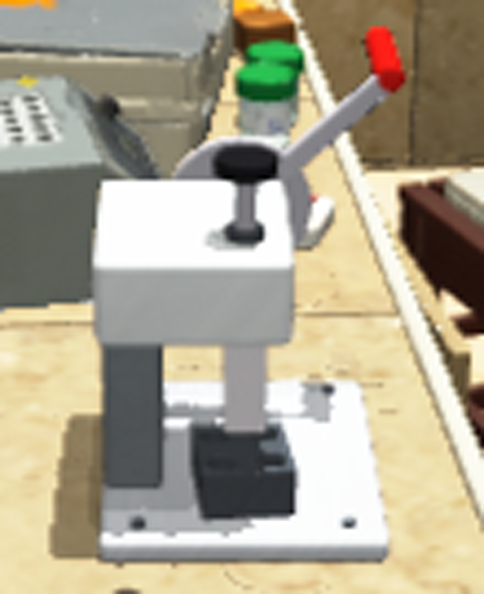

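```bash
cat > h.py <<'E'
import numpy as np,cv2
from scipy.optimize import least_squares
from scipy.spatial.transform import Rotation as Ro
from station import ctrl
CI={n:ctrl.camera_info(n) for n in("scene","side")}
def proj(n,X,ci=None):
    c=ci or CI[n];p=c["mtx"]@(c["R"]@np.asarray(X)+c["t"]);return p[:2]/p[2]
def save(n,name,box=None,s=4):
    im=cv2.cvtColor(ctrl.get_image(n),cv2.COLOR_RGB2BGR)
    cv2.imwrite(f"pics/{name}_full.png",im)
    if box: im=cv2.resize(im[box[1]:box[3],box[0]:box[2]],None,fx=s,fy=s,interpolation=cv2.INTER_CUBIC)
    cv2.imwrite(f"pics/{name}.png",im)
def tri(ob):
    # ob: list of (cam,(u,v))
    f=lambda X:np.concatenate([proj(n,X)-uv for n,uv in ob])
    r=least_squares(f,[.47,.35,.15]);return r.x,r.fun
E
python3 - <<'E'
from h import *
S=lambda u,v:("scene",np.array([u/4.6+205,v/4.6+120])-.4)
D=lambda u,v:("side",np.array([u/4.4+215,v/4.4+140])-.4)
b=[(-.075,.085,.014,S(158,245)),(-.075,-.085,.014,S(135,475)),(.075,-.085,.014,S(372,487)),
(-.075,.085,.014,D(387,547)),(.075,.085,.014,D(100,550)),(-.075,-.085,.014,D(362,383))]
def W(p,X):
    c,s=np.cos(p[2]),np.sin(p[2]);return np.array([p[0]+c*X[0]-s*X[1],p[1]+s*X[0]+c*X[1],X[2]])
f=lambda p:np.concatenate([proj(o[3][0],W(p,o[:3]))-o[3][1] for o in b])
r=least_squares(f,[.5,.35,0],loss='soft_l1');print(r.x,r.fun.reshape(-1,2) if 0 else f(r.x).reshape(-1,2).round(1))
p=r.x
cap=tri([S(264,133),D(246,158)]);print("cap",cap, "expected xy",W(p,(0,.04,0)))
g=tri([S(96,318),D(385,58)]);print("grip",g)
g2=[tri([S(100,265),D(378,36)]),tri([S(89,370),D(393,80)])];print(g2)
c,s=np.cos(p[2]),np.sin(p[2])
d=g[0][:2]-p[:2];print("grip in gauge",c*d[0]+s*d[1],-s*d[0]+c*d[1])
for X in [(0,.04,.19),(0,.04,.2),(0,.04,.21)]:
    q=[proj(n,W(p,X)) for n in CI]; print(X,(q[0]-[205,120])*4.6,(q[1]-[215,140])*4.4)
E
```

```text
[ 0.47716316  0.38035038 -0.06021311] [[-0.7 -1. ]
 [-0.8 -0.7]
 [-0.1 -0.5]
 [ 0.3 -1. ]
 [-0.9 -1.2]
 [-1.3 -0.7]]
cap (array([0.47899565, 0.41991842, 0.20874798]), array([-0.48144223, -0.04661777, -0.4062535 ,  0.0195093 ])) expected xy [0.47957023 0.42027789 0.        ]
grip (array([0.39033579, 0.29814151, 0.21628184]), array([-0.7921349 , -0.15237183, -0.81046654,  0.11616842]))
[(array([0.39580175, 0.31787983, 0.2360651 ]), array([ 0.27691581,  0.053464  ,  0.27827541, -0.04008438])), (array([0.38371438, 0.27862691, 0.19591124]), array([-1.62501971, -0.31354591, -1.69078519,  0.24334743]))]
grip in gauge -0.08172295892225184 -0.08728487742986804
(0, 0.04, 0.19) [260.95828874 149.58533247] [240.93012612 191.73060866]
(0, 0.04, 0.2) [260.96586329 139.4399419 ] [241.15886335 173.08677073]
(0, 0.04, 0.21) [260.97357666 129.10860043] [241.38974308 154.26830255]
```

```bash
python3 - <<'E'
from h import *
a=cv2.imread("pics/side0.png")[210:265,245:300];cv2.imwrite("pics/foot.png",cv2.resize(a,None,fx=10,fy=10,interpolation=cv2.INTER_NEAREST))
p=[.4772,.3804,-.0602]
def W(X):
    c,s=np.cos(p[2]),np.sin(p[2]);return np.array([p[0]+c*X[0]-s*X[1],p[1]+s*X[0]+c*X[1],X[2]])
for z in(.042,.045,.05,.055,.06,.07): 
  print(z,[((proj("side",W((x,.04,z)))-[245,210])*10).round() for x in(-.005,0,.005)])
for X in [(-.025,.065),(.025,.065),(-.025,.015),(.025,.015)]: print(((proj("side",W((*X,.042)))-[245,210])*10).round())
E
```

```text
0.042 [array([262., 320.]), array([240., 320.]), array([219., 320.])]
0.045 [array([262., 309.]), array([240., 309.]), array([219., 309.])]
0.05 [array([262., 290.]), array([241., 290.]), array([219., 290.])]
0.055 [array([262., 272.]), array([241., 272.]), array([219., 272.])]
0.06 [array([263., 253.]), array([241., 253.]), array([219., 253.])]
0.07 [array([263., 215.]), array([242., 215.]), array([220., 215.])]
[354. 377.]
[134. 379.]
[341. 264.]
[131. 265.]
```

View pics/foot.png

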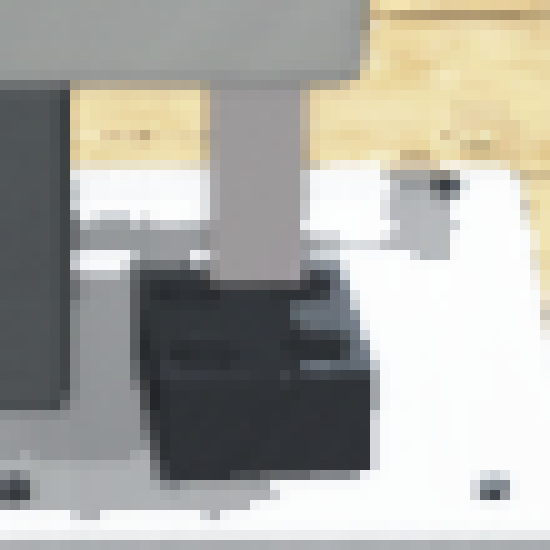

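```bash
cat >> h.py <<'E'
def plan(tp,tR,n,jaw=0):
    """ideal straight plan; prints rows. tR matrix"""
    o=ctrl.get_obs();p=o["tool_pos"];R=Ro.from_rotvec(o["tool_rot"]);T=Ro.from_matrix(tR)
    w=(R.inv()*T).as_rotvec();rows=[]
    d=(np.asarray(tp)-p)/n
    for i in range(n):
        Ri=R*Ro.from_rotvec(w*i/n);s=Ri.inv().apply(d)*100
        r=dict(zip(("tx","ty","tz","wx","wy","wz"),[float(x) for x in np.r_[s.round(2),(w/n).round(3)]]));r["jaw"]=jaw;rows.append(r)
    import json
    for i in range(0,n,5):print(json.dumps(rows[i:i+5]))
def tool(zdir,ydir):
    z=np.array(zdir,float);z/=np.linalg.norm(z);y=np.array(ydir,float);y-=z*(y@z);y/=np.linalg.norm(y)
    return np.c_[np.cross(y,z),y,z]
E
python3 - <<'E'
from h import *
plan([.367,.42,.125],tool([.656,0,-.755],[0,1,0]),7)
E
```

```text
[{"tx": -3.35, "ty": -1.69, "tz": 1.22, "wx": -0.015, "wy": -0.102, "wz": -0.039, "jaw": 0}, {"tx": -3.14, "ty": -1.83, "tz": 1.52, "wx": -0.015, "wy": -0.102, "wz": -0.039, "jaw": 0}, {"tx": -2.9, "ty": -1.98, "tz": 1.8, "wx": -0.015, "wy": -0.102, "wz": -0.039, "jaw": 0}, {"tx": -2.62, "ty": -2.11, "tz": 2.05, "wx": -0.015, "wy": -0.102, "wz": -0.039, "jaw": 0}, {"tx": -2.32, "ty": -2.24, "tz": 2.27, "wx": -0.015, "wy": -0.102, "wz": -0.039, "jaw": 0}]
[{"tx": -1.99, "ty": -2.36, "tz": 2.46, "wx": -0.015, "wy": -0.102, "wz": -0.039, "jaw": 0}, {"tx": -1.64, "ty": -2.47, "tz": 2.61, "wx": -0.015, "wy": -0.102, "wz": -0.039, "jaw": 0}]
```

Emit:
send_rows(
  series=[
    {"tx": -3.35, "ty": -1.7, "tz": 1.2, "wx": -0.015, "wy": -0.102, "wz": -0.039, "jaw": 0},
    {"tx": -3.15, "ty": -1.85, "tz": 1.5, "wx": -0.015, "wy": -0.102, "wz": -0.039, "jaw": 0},
    {"tx": -2.9, "ty": -2.0, "tz": 1.8, "wx": -0.015, "wy": -0.102, "wz": -0.039, "jaw": 0},
    {"tx": -2.6, "ty": -2.1, "tz": 2.05, "wx": -0.015, "wy": -0.102, "wz": -0.039, "jaw": 0},
    {"tx": -2.3, "ty": -2.25, "tz": 2.25, "wx": -0.015, "wy": -0.102, "wz": -0.039, "jaw": 0},
  ],
)

```text
t: 0.78
tool_pos: [0.3167, 0.4694, 0.1503]
tool_rot: [0.099, 2.609, 0.003]
contact_force: [-0.4, 0.1, 0.2]
opening: 0.0853
```

```bash
python3 - <<'E'
from h import *
plan([.367,.42,.125],tool([.656,0,-.755],[0,1,0]),4)
E
```

```text
[{"tx": -0.85, "ty": -1.16, "tz": 1.2, "wx": -0.006, "wy": -0.046, "wz": -0.017, "jaw": 0}, {"tx": -0.77, "ty": -1.18, "tz": 1.23, "wx": -0.006, "wy": -0.046, "wz": -0.017, "jaw": 0}, {"tx": -0.7, "ty": -1.2, "tz": 1.26, "wx": -0.006, "wy": -0.046, "wz": -0.017, "jaw": 0}, {"tx": -0.62, "ty": -1.22, "tz": 1.28, "wx": -0.006, "wy": -0.046, "wz": -0.017, "jaw": 0}]
```

Emit:
send_rows(
  series=[
    {"tx": -0.85, "ty": -1.15, "tz": 1.2, "wx": -0.006, "wy": -0.046, "wz": -0.017, "jaw": 0},
    {"tx": -0.8, "ty": -1.2, "tz": 1.25, "wx": -0.006, "wy": -0.046, "wz": -0.017, "jaw": 0},
    {"tx": -0.7, "ty": -1.2, "tz": 1.25, "wx": -0.006, "wy": -0.046, "wz": -0.017, "jaw": 0},
    {"tx": -0.6, "ty": -1.2, "tz": 1.3, "wx": -0.006, "wy": -0.046, "wz": -0.017, "jaw": 0},
    {"tx": 0},
  ],
)

```text
invalid input at $.series[4]: expected keys tx, ty, tz, wx, wy, wz, jaw
```

```bash
python3 - <<'E'
from h import *
ci=ctrl.camera_info("wrist");np.save("w1.npy",ci,allow_pickle=True)
save("wrist","w1")
im=cv2.imread("pics/w1_full.png");cv2.imwrite("pics/w1c.png",cv2.resize(im[100:260,170:370],None,fx=4,fy=4,interpolation=cv2.INTER_CUBIC)[:600])
E
```

```text
(no output)
```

View pics/w1.png

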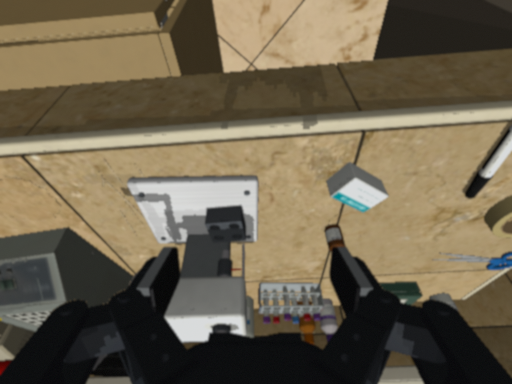

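View pics/w1c.png

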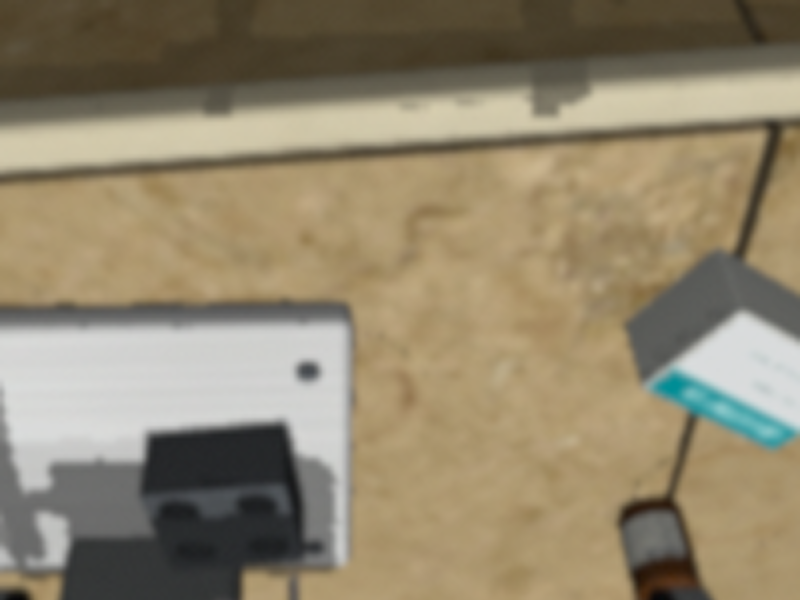

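Emit:
send_rows(
  series=[
    {"tx": -0.85, "ty": -1.15, "tz": 1.2, "wx": -0.006, "wy": -0.046, "wz": -0.017, "jaw": 0},
    {"tx": -0.8, "ty": -1.2, "tz": 1.25, "wx": -0.006, "wy": -0.046, "wz": -0.017, "jaw": 0},
    {"tx": -0.7, "ty": -1.2, "tz": 1.25, "wx": -0.006, "wy": -0.046, "wz": -0.017, "jaw": 0},
    {"tx": -0.6, "ty": -1.2, "tz": 1.3, "wx": -0.006, "wy": -0.046, "wz": -0.017, "jaw": 0},
    {"tx": 0, "ty": 0, "tz": 0, "wx": 0, "wy": -0.05, "wz": 0, "jaw": 0},
  ],
)

```text
t: 1.45
tool_pos: [0.3671, 0.4115, 0.1177]
tool_rot: [-0.0, 2.376, -0.013]
contact_force: [-0.1, 0.8, 0.3]
opening: 0.0855
```

```bash
python3 - <<'E'
from h import *
ci=ctrl.camera_info("wrist");np.save("w2.npy",ci,allow_pickle=True)
save("wrist","w2")
im=cv2.imread("pics/w2_full.png");im=cv2.flip(im,-1);cv2.imwrite("pics/w2.png",im)
E
```

```text
(no output)
```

View pics/w2.png

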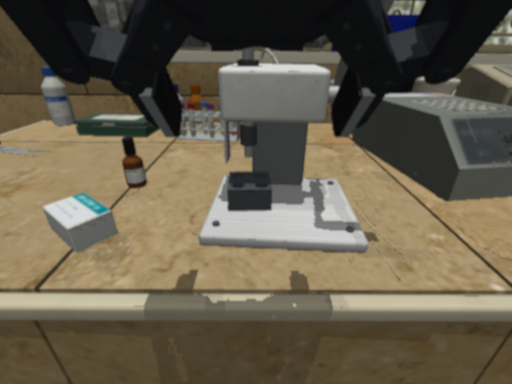

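```bash
python3 - <<'E'
from h import *
im=cv2.imread("pics/w2.png");cv2.imwrite("pics/w2c.png",cv2.resize(im[90:250,195:375],None,fx=4.4,fy=3.7 if 0 else 4.4,interpolation=cv2.INTER_CUBIC)[:600])
cv2.imwrite("pics/w2d.png",cv2.resize(im[105:215,215:285],None,fx=5.4,fy=5.4,interpolation=cv2.INTER_CUBIC))
ci=np.load("w2.npy",allow_pickle=True).item()
def W(X):
    p=[.4772,.3804,-.0602]
    c,s=np.cos(p[2]),np.sin(p[2]);return np.array([p[0]+c*X[0]-s*X[1],p[1]+s*X[0]+c*X[1],X[2]])
def q(X): u=proj(0,W(X),ci);u=np.array([511,383])-u;return ((u-[215,105])*5.4).round()
for z in(.042,.06,.08): print(z,q((-.0,.04,z)),q((-.005,.045,z)),q((-.005,.035,z)))
for X in[(-.025,.065,.042),(-.025,.015,.042),(.025,.065,.042),(.025,.015,.042),(-.025,.065,.014),(-.075,.085,.014),(-.075,-.085,.014)]:print(X,q(X))
E
```

```text
0.042 [179. 401.] [154. 410.] [200. 411.]
0.06 [179. 325.] [153. 333.] [201. 335.]
0.08 [179. 235.] [152. 243.] [201. 244.]
(-0.025, 0.065, 0.042) [ 48. 449.]
(-0.025, 0.015, 0.042) [291. 457.]
(0.025, 0.065, 0.042) [ 83. 352.]
(0.025, 0.015, 0.042) [294. 359.]
(-0.025, 0.065, 0.014) [ 54. 565.]
(-0.075, 0.085, 0.014) [-99. 704.]
(-0.075, -0.085, 0.014) [842. 746.]
```

View pics/w2d.png

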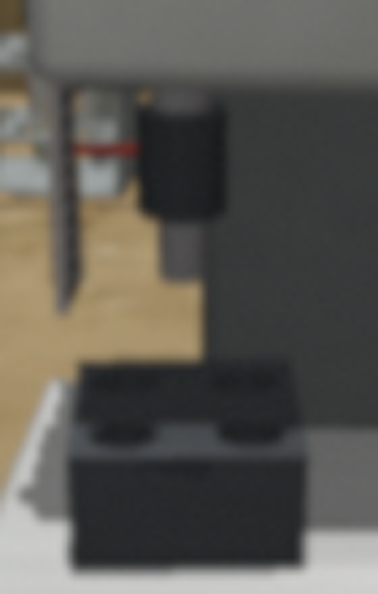

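View pics/w2c.png

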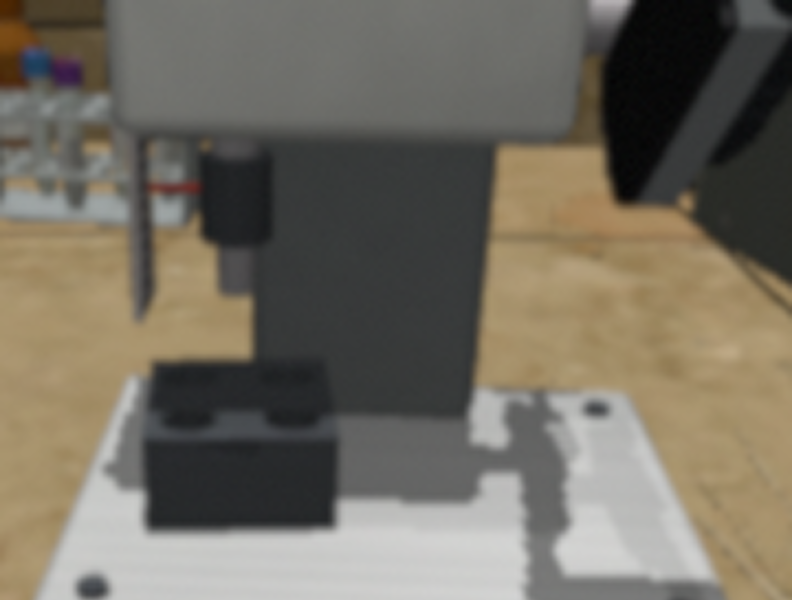

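```bash
python3 - <<'E'
from h import *
print(ctrl.get_obs()["q"])
plan([.36,.41,.275],tool([0,0,-1],[-.998,.06,0]),10,1)
E
```

```text
[ 1.03724594 -0.2106135   2.17567417 -0.84537503  0.93359664 -0.0957816 ]
[{"tx": -1.06, "ty": -0.03, "tz": -1.18, "wx": -0.058, "wy": 0.06, "wz": -0.143, "jaw": 1}, {"tx": -0.97, "ty": -0.1, "tz": -1.25, "wx": -0.058, "wy": 0.06, "wz": -0.143, "jaw": 1}, {"tx": -0.88, "ty": -0.16, "tz": -1.31, "wx": -0.058, "wy": 0.06, "wz": -0.143, "jaw": 1}, {"tx": -0.77, "ty": -0.2, "tz": -1.37, "wx": -0.058, "wy": 0.06, "wz": -0.143, "jaw": 1}, {"tx": -0.65, "ty": -0.22, "tz": -1.43, "wx": -0.058, "wy": 0.06, "wz": -0.143, "jaw": 1}]
[{"tx": -0.53, "ty": -0.22, "tz": -1.48, "wx": -0.058, "wy": 0.06, "wz": -0.143, "jaw": 1}, {"tx": -0.41, "ty": -0.2, "tz": -1.52, "wx": -0.058, "wy": 0.06, "wz": -0.143, "jaw": 1}, {"tx": -0.29, "ty": -0.16, "tz": -1.55, "wx": -0.058, "wy": 0.06, "wz": -0.143, "jaw": 1}, {"tx": -0.18, "ty": -0.1, "tz": -1.57, "wx": -0.058, "wy": 0.06, "wz": -0.143, "jaw": 1}, {"tx": -0.08, "ty": -0.03, "tz": -1.58, "wx": -0.058, "wy": 0.06, "wz": -0.143, "jaw": 1}]
```

Emit:
send_rows(
  series=[
    {"tx": -1.05, "ty": 0, "tz": -1.2, "wx": -0.058, "wy": 0.06, "wz": -0.143, "jaw": 1},
    {"tx": -1.0, "ty": -0.1, "tz": -1.25, "wx": -0.058, "wy": 0.06, "wz": -0.143, "jaw": 1},
    {"tx": -0.9, "ty": -0.15, "tz": -1.3, "wx": -0.058, "wy": 0.06, "wz": -0.143, "jaw": 1},
    {"tx": -0.8, "ty": -0.2, "tz": -1.35, "wx": -0.058, "wy": 0.06, "wz": -0.143, "jaw": 1},
    {"tx": -0.65, "ty": -0.2, "tz": -1.45, "wx": -0.058, "wy": 0.06, "wz": -0.143, "jaw": 1},
  ],
)

```text
t: 2.12
tool_pos: [0.3593, 0.4116, 0.1896]
tool_rot: [-1.021, 2.53, -0.011]
contact_force: [-0.6, 0.5, 0.4]
opening: 0.0002
```

Emit:
send_rows(
  series=[
    {"tx": -0.55, "ty": -0.2, "tz": -1.5, "wx": -0.058, "wy": 0.06, "wz": -0.143, "jaw": 1},
    {"tx": -0.4, "ty": -0.2, "tz": -1.5, "wx": -0.058, "wy": 0.06, "wz": -0.143, "jaw": 1},
    {"tx": -0.3, "ty": -0.15, "tz": -1.55, "wx": -0.058, "wy": 0.06, "wz": -0.143, "jaw": 1},
    {"tx": -0.2, "ty": -0.1, "tz": -1.55, "wx": -0.058, "wy": 0.06, "wz": -0.143, "jaw": 1},
    {"tx": -0.1, "ty": 0, "tz": -1.6, "wx": -0.058, "wy": 0.06, "wz": -0.143, "jaw": 1},
  ],
)

```text
t: 2.75
tool_pos: [0.3554, 0.4129, 0.2751]
tool_rot: [2.162, -2.273, -0.013]
contact_force: [0.3, 0.3, -0.5]
opening: -0.0001
```

```bash
python3 - <<'E'
from h import *
print(ctrl.get_obs()["q"])
plan([.479,.42,.245],tool([0,0,-1],[-.998,.06,0]),4,1)
E
```

```text
[ 0.71906934 -0.16623931  1.71778388  0.00799148  1.59550848 -2.37222636]
[{"tx": -0.33, "ty": -3.08, "tz": 0.72, "wx": 0.002, "wy": 0.0, "wz": 0.002, "jaw": 1}, {"tx": -0.34, "ty": -3.08, "tz": 0.73, "wx": 0.002, "wy": 0.0, "wz": 0.002, "jaw": 1}, {"tx": -0.35, "ty": -3.08, "tz": 0.74, "wx": 0.002, "wy": 0.0, "wz": 0.002, "jaw": 1}, {"tx": -0.35, "ty": -3.08, "tz": 0.75, "wx": 0.002, "wy": 0.0, "wz": 0.002, "jaw": 1}]
```

Emit:
send_rows(
  series=[
    {"tx": -0.35, "ty": -3.1, "tz": 0.7, "wx": 0.002, "wy": 0, "wz": 0.002, "jaw": 1},
    {"tx": -0.35, "ty": -3.1, "tz": 0.7, "wx": 0.002, "wy": 0, "wz": 0.002, "jaw": 1},
    {"tx": -0.35, "ty": -3.1, "tz": 0.75, "wx": 0.002, "wy": 0, "wz": 0.002, "jaw": 1},
    {"tx": -0.35, "ty": -3.1, "tz": 0.75, "wx": 0.002, "wy": 0, "wz": 0.002, "jaw": 1},
    {"tx": 0, "ty": 0, "tz": 0, "wx": 0, "wy": 0, "wz": 0, "jaw": 1},
  ],
)

```text
t: 3.38
tool_pos: [0.4845, 0.4252, 0.2484]
tool_rot: [-2.16, 2.274, 0.016]
contact_force: [0.2, -0.3, -0.3]
opening: 0.0002
```

```bash
python3 - <<'E'
from h import *
o=ctrl.get_obs();print(o["tool_pos"],o["contact_force"])
save("scene","s3",(225,120,305,220),5);save("side","d3",(230,130,310,230),5)
a=cv2.imread("pics/s3.png");b=cv2.imread("pics/d3.png");cv2.imwrite("pics/sd3.png",np.hstack([a,b])[:600,:800])
E
```

```text
[0.48446024 0.42520605 0.24836503] [ 0.24096752 -0.26450243 -0.25686314]
```

View pics/sd3.png

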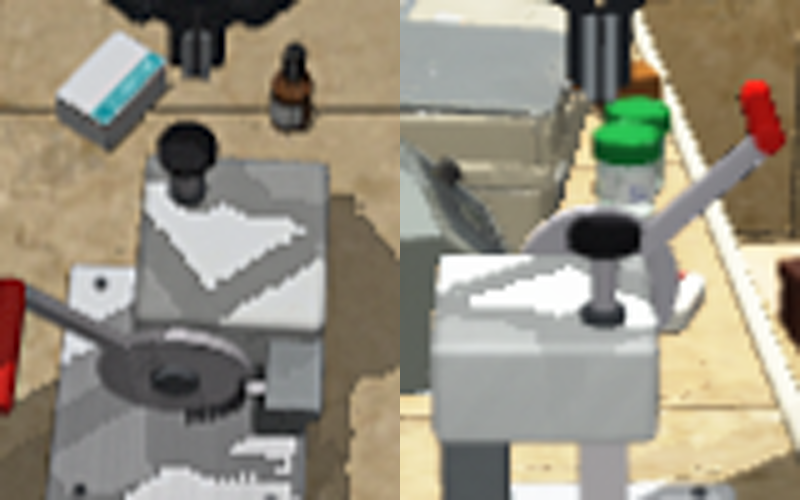

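Emit:
send_rows(
  series=[
    {"tx": 0.5, "ty": 0.5, "tz": 1.0, "wx": 0, "wy": 0, "wz": 0, "jaw": 1},
    {"tx": 0, "ty": 0, "tz": 0.6, "wx": 0, "wy": 0, "wz": 0, "jaw": 1},
    {"tx": 0, "ty": 0, "tz": 0, "wx": 0, "wy": 0, "wz": 0, "jaw": 1},
  ],
)

```text
t: 3.85
tool_pos: [0.4754, 0.4214, 0.2335]
tool_rot: [-2.163, 2.269, 0.017]
contact_force: [-0.0, 0.4, 0.9]
opening: 0.0004
```

```bash
python3 - <<'E'
from h import *
o=ctrl.get_obs();print(o["tool_pos"],o["contact_force"],proj("scene",o["tool_pos"]-[0,0,.011]),proj("side",o["tool_pos"]-[0,0,.011]))
save("scene","s4",(225,120,305,220),5);save("side","d4",(230,130,310,230),5)
a=cv2.imread("pics/s4.png");b=cv2.imread("pics/d4.png");cv2.imwrite("pics/sd4.png",np.hstack([a,b])[:600,:800])
E
```

```text
[0.4754079  0.4213645  0.23349116] [-0.03317116  0.41443677  0.87287035] [260.09377819 144.85661199] [271.91094287 169.79239035]
```

View pics/sd4.png

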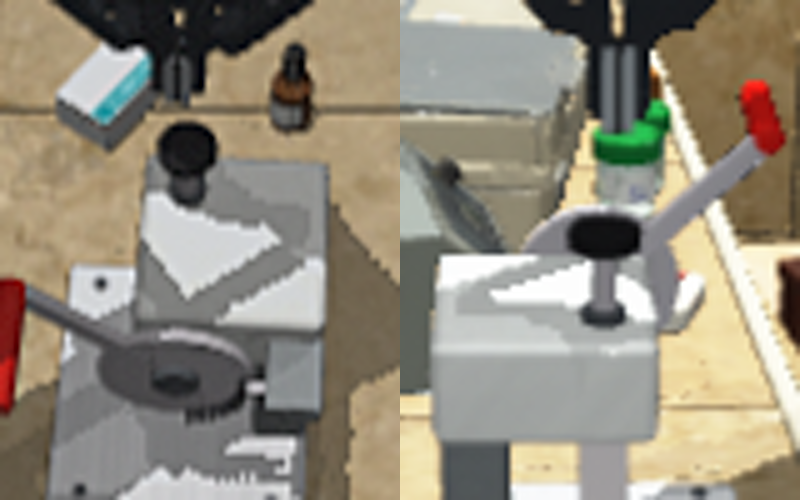

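```bash
python3 - <<'E'
from h import *
print(tri([("scene",(260.4,140.6)),("side",(273.6-1.8,156.4))]))
print(tri([("scene",(187/5+225,147/5+120)),("side",(604/5-80+230-1.8,236/5+130))]))
a=cv2.imread("pics/s4_full.png")[90:170,220:300];b=cv2.imread("pics/d4_full.png")[110:190,230:310]
cv2.imwrite("pics/sd5.png",cv2.resize(np.hstack([a,b]),None,fx=5,fy=5,interpolation=cv2.INTER_NEAREST))
E
```

```text
(array([0.4756927 , 0.4142307 , 0.25030936]), array([-0.22601168, -0.02348299, -0.1962226 ,  0.01081053]))
(array([0.48131274, 0.41973887, 0.20484403]), array([ 0.00940146,  0.00087989,  0.00791971, -0.00035468]))
```

View pics/sd5.png

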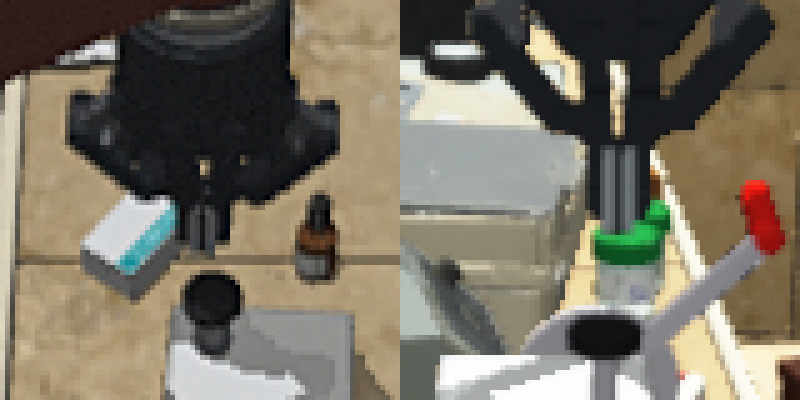

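```bash
python3 - <<'E'
from h import *
y=np.array([.281,.96,0])
for s in(-.0425,0,.0425):
  for z in(.21,.19,.22): 
    X=np.array([.1753,.5992,z])+s*y;print(s,z,proj("scene",X),proj("side",X))
a=cv2.imread("pics/scene0.png")[20:110,100:190];b=cv2.imread("pics/side0.png")[110:220,420:510]
cv2.imwrite("pics/t0.png",np.hstack([cv2.resize(a,(400,400)),cv2.resize(b,(400,489))[:400]]))
o=ctrl.get_obs();ci=ctrl.camera_info("wrist");R=Ro.from_rotvec(o["tool_rot"]).as_matrix()
for d in(-.03,-.008,0,.011): print(d,proj(0,o["tool_pos"]+R[:,2]*d,ci))
save("wrist","w5")
E
```

```text
-0.0425 0.21 [146.14433646 106.87432019] [443.26119016 197.64550061]
-0.0425 0.19 [148.09172486 111.74284044] [441.31195233 207.09225904]
-0.0425 0.22 [145.14535636 104.37684469] [444.25148951 192.84612798]
0 0.21 [152.4969094   95.58281283] [447.94384729 207.4910076 ]
0 0.19 [154.30391998 100.55064867] [445.84236353 217.31445146]
0 0.22 [151.57037482  93.03558274] [449.01237868 202.49612809]
0.0425 0.21 [158.62072321  84.69791796] [453.14041656 218.41703906]
0.0425 0.19 [160.29605219  89.75493288] [450.86416044 228.64538191]
0.0425 0.22 [157.76209527  82.10613189] [454.29887728 213.21150294]
-0.03 [256.03969549 257.74300637]
-0.008 [255.84914205 239.30395274]
0 [255.79077119 233.65565086]
0.011 [255.7180852  226.62213348]
```

View pics/t0.png

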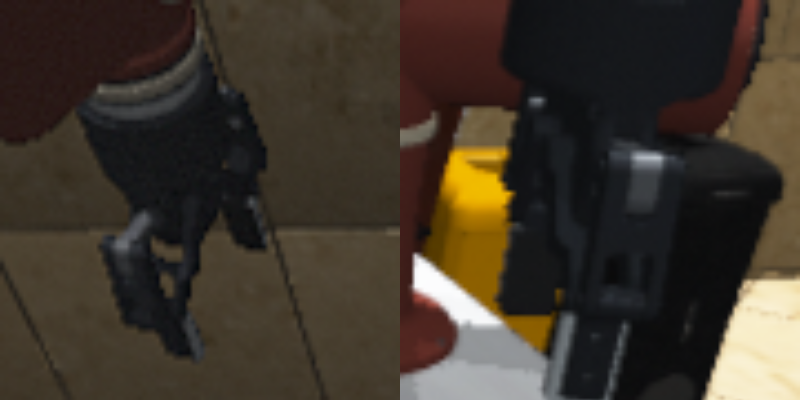

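View pics/w5.png

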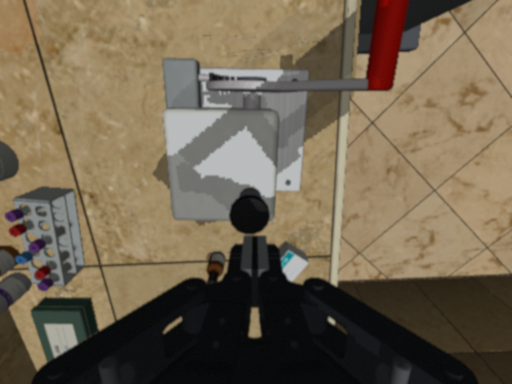

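```bash
python3 - <<'E'
from h import *
ci=ctrl.camera_info("wrist");o=ctrl.get_obs();R=Ro.from_rotvec(o["tool_rot"]).as_matrix();print(R.round(3))
for X in [(.4798,.42,.207),(.4798,.43,.207),(.4798,.42,.195),(.4798,.42,.22)]: print(X,proj(0,X,ci))
for d in(-.03,-.02,-.01,0,.011):print(d,[proj(0,o["tool_pos"]+R[:,2]*d+R[:,0]*e,ci).round(1) for e in(-.011,.011)])
E
```

```text
[[-0.048 -0.999 -0.001]
 [-0.999  0.048  0.013]
 [-0.013  0.001 -1.   ]]
(0.4798, 0.42, 0.207) [250.81359492 215.38304859]
(0.4798, 0.43, 0.207) [251.48215755 226.97003905]
(0.4798, 0.42, 0.195) [250.98168627 209.41681774]
(0.4798, 0.42, 0.22) [250.60929892 222.63432617]
-0.03 [array([256. , 274.1]), array([256.1, 240.7])]
-0.02 [array([255.9, 264.4]), array([256. , 232.6])]
-0.01 [array([255.8, 255.7]), array([255.9, 225.3])]
0 [array([255.8, 247.9]), array([255.8, 218.9])]
0.011 [array([255.7, 240.3]), array([255.7, 212.5])]
```

Emit:
send_rows(
  series=[
    {"tx": 0, "ty": -0.4, "tz": 0, "wx": 0, "wy": 0, "wz": 0, "jaw": 1},
    {"tx": 0, "ty": 0, "tz": 0.5, "wx": 0, "wy": 0, "wz": 0, "jaw": 1},
    {"tx": 0, "ty": 0, "tz": 0.4, "wx": 0, "wy": 0, "wz": 0, "jaw": 1},
  ],
)

```text
t: 4.38
tool_pos: [0.481, 0.4219, 0.226]
tool_rot: [-2.16, 2.267, 0.016]
contact_force: [0.5, -0.2, -0.1]
opening: -0.0002
```

Emit:
send_rows(
  series=[
    {"tx": 0.25, "ty": 0, "tz": 0.3, "wx": 0, "wy": 0, "wz": 0, "jaw": 1},
    {"tx": 0, "ty": 0, "tz": 0.3, "wx": 0, "wy": 0, "wz": 0, "jaw": 1},
  ],
)

```text
t: 4.62
tool_pos: [0.4808, 0.4191, 0.2189]
tool_rot: [-2.161, 2.267, 0.016]
contact_force: [-0.1, -0.4, 0.2]
opening: -0.0001
```

Emit:
send_rows(
  series=[
    {"tx": 0, "ty": 0, "tz": 0.3, "wx": 0, "wy": 0, "wz": 0, "jaw": 1},
  ],
)

```text
t: 4.75
tool_pos: [0.4807, 0.4191, 0.2156]
tool_rot: [-2.161, 2.268, 0.016]
contact_force: [0.2, 0.6, -0.4]
opening: 0.0
```

Emit:
send_rows(
  series=[
    {"tx": 0, "ty": 0, "tz": 0.3, "wx": 0, "wy": 0, "wz": 0, "jaw": 1},
  ],
)

```text
t: 4.88
tool_pos: [0.4807, 0.4192, 0.2124]
tool_rot: [-2.161, 2.268, 0.016]
contact_force: [0.4, -0.3, 0.4]
opening: 0.0002
```

```bash
python3 - <<'E'
from h import *
o=ctrl.get_obs();print(o["tool_pos"],o["contact_force"])
save("side","d6",(230,120,310,200),5)
E
```

```text
[0.48070827 0.41916067 0.21243067] [ 0.37480714 -0.2849521   0.42191424]
```

View pics/d6.png

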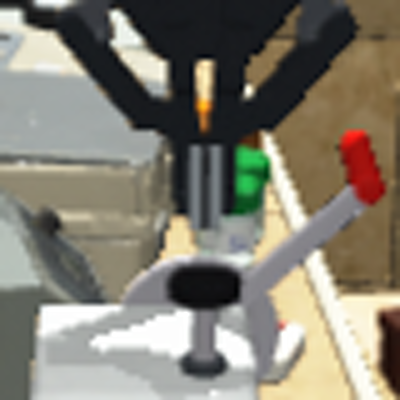

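Emit:
send_rows(
  series=[
    {"tx": 0, "ty": 0, "tz": 0.4, "wx": 0, "wy": 0, "wz": 0, "jaw": 1},
    {"tx": 0, "ty": 0, "tz": 0.4, "wx": 0, "wy": 0, "wz": 0, "jaw": 1},
  ],
)

```text
t: 5.18
tool_pos: [0.4807, 0.4193, 0.2037]
tool_rot: [-2.161, 2.268, 0.016]
contact_force: [-0.4, -0.5, -0.7]
opening: 0.0004
```

Emit:
send_rows(
  series=[
    {"tx": 0, "ty": 0, "tz": 0.3, "wx": 0, "wy": 0, "wz": 0, "jaw": 1},
  ],
)

```text
t: 5.3
tool_pos: [0.4806, 0.4193, 0.2004]
tool_rot: [-2.161, 2.268, 0.016]
contact_force: [-0.7, 0.9, -0.0]
opening: -0.0
```

Emit:
send_rows(
  series=[
    {"tx": 0, "ty": 0, "tz": 0.3, "wx": 0, "wy": 0, "wz": 0, "jaw": 1},
  ],
)

```text
t: 5.42
tool_pos: [0.4805, 0.4193, 0.1971]
tool_rot: [-2.161, 2.268, 0.016]
contact_force: [0.3, 0.5, 0.3]
opening: -0.0001
```

Emit:
send_rows(
  series=[
    {"tx": 0, "ty": 0, "tz": 0.3, "wx": 0, "wy": 0, "wz": 0, "jaw": 1},
  ],
)

```text
t: 5.55
tool_pos: [0.4806, 0.4194, 0.1938]
tool_rot: [-2.161, 2.268, 0.016]
contact_force: [0.5, -0.2, -0.0]
opening: -0.0002
```

```bash
python3 - <<'E'
from h import *
o=ctrl.get_obs();print(o["tool_pos"],o["contact_force"])
save("side","d7",(230,120,310,200),5)
E
```

```text
[0.48056729 0.41937462 0.19384889] [ 0.53684616 -0.2045783  -0.02235174]
```

View pics/d7.png

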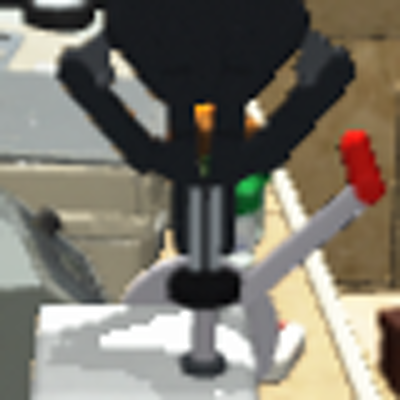

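Emit:
send_rows(
  series=[
    {"tx": 0, "ty": 0, "tz": 0.3, "wx": 0, "wy": 0, "wz": 0, "jaw": 1},
  ],
)

```text
t: 5.72
tool_pos: [0.4805, 0.4194, 0.1905]
tool_rot: [-2.161, 2.268, 0.016]
contact_force: [0.4, 0.2, 0.2]
opening: -0.0001
```

Emit:
send_rows(
  series=[
    {"tx": 0, "ty": 0, "tz": 0.2, "wx": 0, "wy": 0, "wz": 0, "jaw": 1},
  ],
)

```text
t: 5.85
tool_pos: [0.4804, 0.4194, 0.1886]
tool_rot: [-2.161, 2.268, 0.016]
contact_force: [-1.1, -1.2, 2.2]
opening: 0.0001
```

Emit:
send_rows(
  series=[
    {"tx": 0, "ty": 0, "tz": 0.2, "wx": 0, "wy": 0, "wz": 0, "jaw": 1},
  ],
)

```text
t: 5.98
tool_pos: [0.4804, 0.4194, 0.1872]
tool_rot: [-2.161, 2.268, 0.016]
contact_force: [-1.0, -1.2, 3.7]
opening: 0.0002
```

Emit:
send_rows(
  series=[
    {"tx": 0, "ty": 0, "tz": 0.2, "wx": 0, "wy": 0, "wz": 0, "jaw": 1},
  ],
)

```text
t: 6.1
tool_pos: [0.4804, 0.4194, 0.1855]
tool_rot: [-2.161, 2.268, 0.016]
contact_force: [-1.6, -2.1, 4.0]
opening: 0.0002
```

Emit:
send_rows(
  series=[
    {"tx": 0, "ty": 0, "tz": 0.2, "wx": 0, "wy": 0, "wz": 0, "jaw": 1},
  ],
)

```text
t: 6.22
tool_pos: [0.4804, 0.4194, 0.1837]
tool_rot: [-2.161, 2.268, 0.016]
contact_force: [-2.3, -1.2, 2.8]
opening: -0.0001
```

```bash
python3 - <<'E'
from h import *
o=ctrl.get_obs();print(o["tool_pos"],o["contact_force"],o["wrist_torque"])
save("side","d8",(230,120,310,200),5);save("wrist","w8")
E
```

```text
[0.48042296 0.41937851 0.18366478] [-2.27092065 -1.2301901   2.82072485] [-0.23985964  0.25206225  0.01323451]
```

View pics/d8.png

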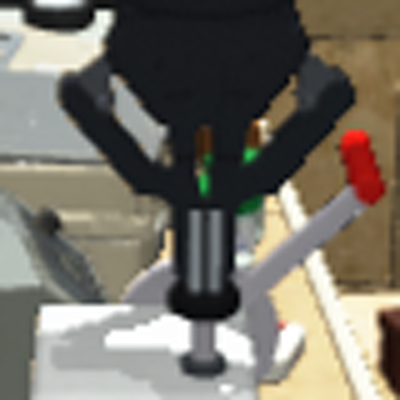

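View pics/w8.png

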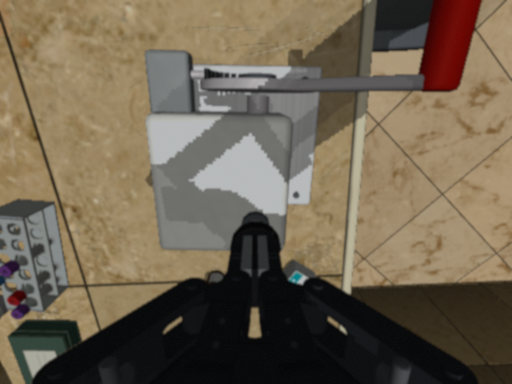

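Emit:
send_rows(
  series=[
    {"tx": 0, "ty": 0, "tz": 0.3, "wx": 0, "wy": 0, "wz": 0, "jaw": 1},
    {"tx": 0, "ty": 0, "tz": 0.3, "wx": 0, "wy": 0, "wz": 0, "jaw": 1},
    {"tx": 0, "ty": 0, "tz": 0.3, "wx": 0, "wy": 0, "wz": 0, "jaw": 1},
  ],
)

```text
t: 6.7
tool_pos: [0.4805, 0.4195, 0.1741]
tool_rot: [-2.161, 2.268, 0.015]
contact_force: [-1.4, -2.3, 2.3]
opening: -0.0003
```

Emit:
send_rows(
  series=[
    {"tx": 0, "ty": 0, "tz": 0.3, "wx": 0, "wy": 0, "wz": 0, "jaw": 1},
    {"tx": 0, "ty": 0, "tz": 0.3, "wx": 0, "wy": 0, "wz": 0, "jaw": 1},
  ],
)

```text
t: 6.95
tool_pos: [0.4805, 0.4195, 0.1675]
tool_rot: [-2.161, 2.268, 0.015]
contact_force: [-0.8, -0.5, 3.2]
opening: -0.0002
```

Emit:
send_rows(
  series=[
    {"tx": 0, "ty": 0, "tz": 0.2, "wx": 0, "wy": 0, "wz": 0, "jaw": 1},
  ],
)

```text
t: 7.08
tool_pos: [0.4805, 0.4195, 0.1652]
tool_rot: [-2.161, 2.268, 0.015]
contact_force: [-1.0, -1.9, 2.3]
opening: -0.0001
```

Emit:
send_rows(
  series=[
    {"tx": 0, "ty": 0, "tz": 0.2, "wx": 0, "wy": 0, "wz": 0, "jaw": 1},
  ],
)

```text
t: 7.2
tool_pos: [0.4805, 0.4195, 0.1631]
tool_rot: [-2.161, 2.268, 0.015]
contact_force: [-1.1, -2.0, 2.5]
opening: -0.0002
```

Emit:
send_rows(
  series=[
    {"tx": 0, "ty": 0, "tz": 0.2, "wx": 0, "wy": 0, "wz": 0, "jaw": 1},
  ],
)

```text
t: 7.32
tool_pos: [0.4805, 0.4195, 0.161]
tool_rot: [-2.161, 2.268, 0.015]
contact_force: [-1.2, -1.5, 2.8]
opening: -0.0001
```

Emit:
send_rows(
  series=[
    {"tx": 0, "ty": 0, "tz": 0.2, "wx": 0, "wy": 0, "wz": 0, "jaw": 1},
  ],
)

```text
t: 7.45
tool_pos: [0.4805, 0.4195, 0.1589]
tool_rot: [-2.161, 2.268, 0.015]
contact_force: [-1.7, -1.8, 2.6]
opening: -0.0002
```

Emit:
send_rows(
  series=[
    {"tx": 0, "ty": 0, "tz": 0.15, "wx": 0, "wy": 0, "wz": 0, "jaw": 1},
  ],
)

```text
t: 7.58
tool_pos: [0.4805, 0.4195, 0.1574]
tool_rot: [-2.161, 2.268, 0.015]
contact_force: [-2.1, -2.5, 3.5]
opening: 0.0001
```

Emit:
send_rows(
  series=[
    {"tx": 0, "ty": 0, "tz": 0.15, "wx": 0, "wy": 0, "wz": 0, "jaw": 1},
  ],
)

```text
t: 7.7
tool_pos: [0.4805, 0.4195, 0.156]
tool_rot: [-2.161, 2.268, 0.015]
contact_force: [-1.4, -1.8, 4.0]
opening: -0.0001
```

Emit:
send_rows(
  series=[
    {"tx": 0, "ty": 0, "tz": 0.15, "wx": 0, "wy": 0, "wz": 0, "jaw": 1},
  ],
)

```text
t: 7.82
tool_pos: [0.4806, 0.4195, 0.1547]
tool_rot: [-2.161, 2.268, 0.015]
contact_force: [-3.1, -2.9, 4.0]
opening: -0.0002
```

```bash
python3 - <<'E'
from h import *
o=ctrl.get_obs();print(o["tool_pos"],o["contact_force"],o["wrist_torque"])
save("side","d9",(230,140,310,260),5)
E
```

```text
[0.4805712  0.41948981 0.1546901 ] [-3.13160141 -2.87434319  3.95762311] [-0.4052029   0.33969536 -0.00176988]
```

View pics/d9.png

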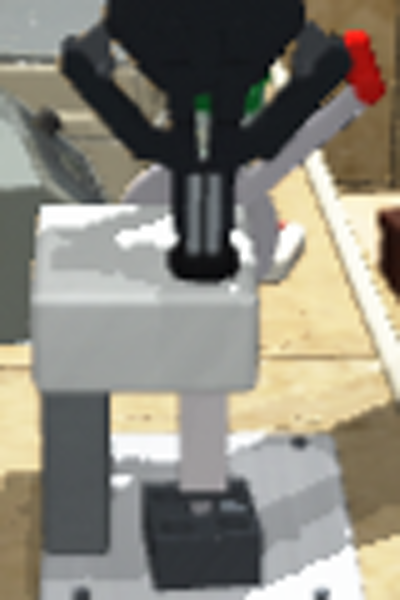

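Emit:
send_rows(
  series=[
    {"tx": 0, "ty": 0, "tz": 0.1, "wx": 0, "wy": 0, "wz": 0, "jaw": 1},
    {"tx": 0, "ty": 0, "tz": 0, "wx": 0, "wy": 0, "wz": 0, "jaw": 1},
  ],
)

```text
t: 8.12
tool_pos: [0.4805, 0.4195, 0.1535]
tool_rot: [-2.161, 2.268, 0.015]
contact_force: [-2.6, -2.2, 3.2]
opening: 0.0002
```

Emit:
send_rows(
  series=[
    {"tx": 0, "ty": 0, "tz": -0.5, "wx": 0, "wy": 0, "wz": 0, "jaw": 1},
    {"tx": 0, "ty": 0, "tz": -2, "wx": 0, "wy": 0, "wz": 0, "jaw": 1},
    {"tx": 0, "ty": 0, "tz": -3, "wx": 0, "wy": 0, "wz": 0, "jaw": 1},
  ],
)

```text
t: 8.5
tool_pos: [0.4792, 0.4182, 0.2062]
tool_rot: [-2.165, 2.272, 0.017]
contact_force: [0.1, 0.4, 0.5]
opening: 0.0001
```

```bash
python3 - <<'E'
from h import *
o=ctrl.get_obs();print(o["tool_pos"],o["contact_force"],o["wrist_torque"])
plan([.36,.415,.24],tool([.3,0,-1],[-.3,.9,0]),8,0)
E
```

```text
[0.47918305 0.41819775 0.20619714] [0.08869197 0.43484271 0.5482309 ] [-0.00421603 -0.03144168  0.00816586]
[{"tx": 0.11, "ty": 1.49, "tz": -0.41, "wx": 0.032, "wy": -0.023, "wz": 0.15, "jaw": 0}, {"tx": 0.32, "ty": 1.44, "tz": -0.47, "wx": 0.032, "wy": -0.023, "wz": 0.15, "jaw": 0}, {"tx": 0.52, "ty": 1.36, "tz": -0.52, "wx": 0.032, "wy": -0.023, "wz": 0.15, "jaw": 0}, {"tx": 0.7, "ty": 1.25, "tz": -0.58, "wx": 0.032, "wy": -0.023, "wz": 0.15, "jaw": 0}, {"tx": 0.87, "ty": 1.12, "tz": -0.63, "wx": 0.032, "wy": -0.023, "wz": 0.15, "jaw": 0}]
[{"tx": 1.01, "ty": 0.95, "tz": -0.69, "wx": 0.032, "wy": -0.023, "wz": 0.15, "jaw": 0}, {"tx": 1.12, "ty": 0.77, "tz": -0.74, "wx": 0.032, "wy": -0.023, "wz": 0.15, "jaw": 0}, {"tx": 1.2, "ty": 0.57, "tz": -0.79, "wx": 0.032, "wy": -0.023, "wz": 0.15, "jaw": 0}]
```

Emit:
send_rows(
  series=[
    {"tx": 0.1, "ty": 1.5, "tz": -0.8, "wx": 0.032, "wy": -0.023, "wz": 0.15, "jaw": 1},
    {"tx": 0.3, "ty": 1.45, "tz": -0.7, "wx": 0.032, "wy": -0.023, "wz": 0.15, "jaw": 1},
    {"tx": 0.5, "ty": 1.35, "tz": -0.6, "wx": 0.032, "wy": -0.023, "wz": 0.15, "jaw": 1},
    {"tx": 0.7, "ty": 1.25, "tz": -0.5, "wx": 0.032, "wy": -0.023, "wz": 0.15, "jaw": 1},
    {"tx": 0.85, "ty": 1.1, "tz": -0.5, "wx": 0.032, "wy": -0.023, "wz": 0.15, "jaw": 0},
  ],
)

```text
t: 9.12
tool_pos: [0.4079, 0.4197, 0.244]
tool_rot: [-1.062, 2.733, -0.028]
contact_force: [-0.5, 0.8, 0.9]
opening: 0.0168
```

```bash
python3 - <<'E'
from h import *
plan([.36,.42,.14],tool([.7,0,-.7],[-.1,.99,0]),8,0)
E
```

```text
[{"tx": 0.67, "ty": 0.52, "tz": 1.15, "wx": 0.036, "wy": -0.065, "wz": 0.078, "jaw": 0}, {"tx": 0.78, "ty": 0.5, "tz": 1.09, "wx": 0.036, "wy": -0.065, "wz": 0.078, "jaw": 0}, {"tx": 0.89, "ty": 0.48, "tz": 1.01, "wx": 0.036, "wy": -0.065, "wz": 0.078, "jaw": 0}, {"tx": 0.99, "ty": 0.44, "tz": 0.94, "wx": 0.036, "wy": -0.065, "wz": 0.078, "jaw": 0}, {"tx": 1.08, "ty": 0.39, "tz": 0.85, "wx": 0.036, "wy": -0.065, "wz": 0.078, "jaw": 0}]
[{"tx": 1.16, "ty": 0.33, "tz": 0.77, "wx": 0.036, "wy": -0.065, "wz": 0.078, "jaw": 0}, {"tx": 1.23, "ty": 0.26, "tz": 0.68, "wx": 0.036, "wy": -0.065, "wz": 0.078, "jaw": 0}, {"tx": 1.29, "ty": 0.18, "tz": 0.59, "wx": 0.036, "wy": -0.065, "wz": 0.078, "jaw": 0}]
```

Emit:
send_rows(
  series=[
    {"tx": 1.2, "ty": 0.5, "tz": 0.6, "wx": 0.036, "wy": -0.065, "wz": 0.078, "jaw": 0},
    {"tx": 1.2, "ty": 0.5, "tz": 0.8, "wx": 0.036, "wy": -0.065, "wz": 0.078, "jaw": 0},
    {"tx": 0.9, "ty": 0.5, "tz": 1.0, "wx": 0.036, "wy": -0.065, "wz": 0.078, "jaw": 0},
    {"tx": 1.0, "ty": 0.45, "tz": 0.95, "wx": 0.036, "wy": -0.065, "wz": 0.078, "jaw": 0},
    {"tx": 1.1, "ty": 0.4, "tz": 0.85, "wx": 0.036, "wy": -0.065, "wz": 0.078, "jaw": 0},
  ],
)

```text
t: 9.75
tool_pos: [0.3708, 0.4172, 0.1954]
tool_rot: [-0.402, 2.51, -0.018]
contact_force: [0.5, -0.4, 0.5]
opening: 0.0852
```

Emit:
send_rows(
  series=[
    {"tx": 1.0, "ty": 0.3, "tz": 0.6, "wx": 0.036, "wy": -0.065, "wz": 0.078, "jaw": 0},
    {"tx": 1.0, "ty": 0.2, "tz": 0.5, "wx": 0.036, "wy": -0.065, "wz": 0.078, "jaw": 0},
    {"tx": 1.0, "ty": 0.1, "tz": 0.4, "wx": 0.036, "wy": -0.065, "wz": 0.078, "jaw": 0},
    {"tx": 0, "ty": 0, "tz": 0, "wx": 0, "wy": 0, "wz": 0, "jaw": 0},
  ],
)

```text
t: 10.25
tool_pos: [0.3546, 0.4194, 0.1675]
tool_rot: [-0.05, 2.326, -0.013]
contact_force: [-1.0, -1.2, 0.5]
opening: 0.0854
```

```bash
python3 - <<'E'
from h import *
o=ctrl.get_obs();print(o["tool_pos"])
ci=ctrl.camera_info("wrist");np.save("w10.npy",ci,allow_pickle=True)
save("wrist","w10")
im=cv2.flip(cv2.imread("pics/w10_full.png"),-1)
cv2.imwrite("pics/w10.png",im)
from math import cos,sin
def W(X):
    p=[.4772,.3804,-.0602]
    c,s=cos(p[2]),sin(p[2]);return np.array([p[0]+c*X[0]-s*X[1],p[1]+s*X[0]+c*X[1],X[2]])
def q(X): u=proj(0,W(X),ci);return np.array([511,383])-u
c=q((0,.04,.08)).astype(int);print(c)
x0,y0=c[0]-45,c[1]-45
cv2.imwrite("pics/w10c.png",cv2.resize(im[y0:y0+90,x0:x0+90],None,fx=6.5,fy=6.5,interpolation=cv2.INTER_CUBIC))
for X in [(-.005,.04,.042),(-.005,.04,.06),(-.005,.04,.08),(-.025,.065,.042),(-.025,.015,.042)]:print(X,((q(X)-[x0,y0])*6.5).round())
E
```

```text
[0.35461137 0.41940451 0.16751182]
[257 189]
(-0.005, 0.04, 0.042) [287. 480.]
(-0.005, 0.04, 0.06) [289. 400.]
(-0.005, 0.04, 0.08) [292. 306.]
(-0.025, 0.065, 0.042) [145. 525.]
(-0.025, 0.015, 0.042) [410. 544.]
```

View pics/w10c.png

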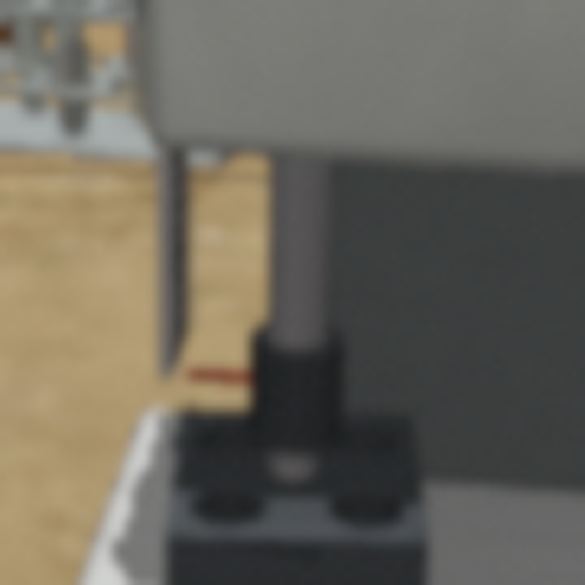

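View pics/w10.png

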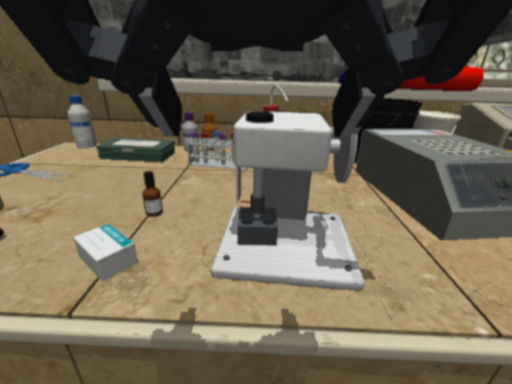

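```bash
python3 - <<'E'
from h import *
o=ctrl.get_obs();R=Ro.from_rotvec(o["tool_rot"]).as_matrix();print(R.round(3),o["q"])
for n in("scene","side"):
    im=cv2.cvtColor(ctrl.get_image(n),cv2.COLOR_RGB2BGR);cv2.imwrite(f"pics/{n}11.png",im)
    sh=1.8 if n=="side" else 0
    c=proj(n,o["tool_pos"]).astype(int);x0,y0=c[0]-40,c[1]-50
    b=cv2.resize(im[y0:y0+90,x0:x0+80],None,fx=5,fy=5,interpolation=cv2.INTER_NEAREST)
    for s in(-1,1):
        for col,X in(((0,255,0),o["tool_pos"]-.030*R[:,2]),((0,0,255),o["tool_pos"]+[0,0,.028]-.002*R[:,2]),((255,0,0),o["tool_pos"]-.002*R[:,2])):
            p=(proj(n,X+s*.043*R[:,1])+[sh,0]-[x0,y0])*5;cv2.circle(b,(int(p[0]),int(p[1])),3,col,-1)
    cv2.imwrite(f"pics/{n}11c.png",b)
cv2.imwrite("pics/t11.png",np.hstack([cv2.imread(f"pics/{n}11c.png") for n in("scene","side")]))
E
```

```text
[[-0.685 -0.032  0.728]
 [-0.038  0.999  0.008]
 [-0.728 -0.023 -0.685]] [ 1.08344531 -0.28671348  2.15912057 -0.85996311  1.00555268 -0.14508721]
```

View pics/t11.png

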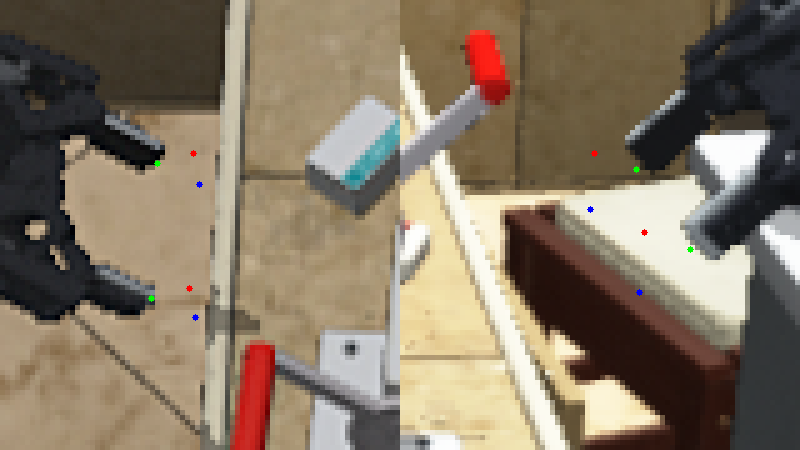

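```bash
python3 - <<'E'
from h import *
yd=[-.998,.06,0]
T=tool([-.343*.998,.343*.06,-.939],yd)
print(T.round(3));plan([.37,.36,.29],T,12,0)
E
```

```text
[[-0.06  -0.938 -0.342]
 [-0.998  0.056  0.021]
 [-0.     0.343 -0.939]]
[{"tx": -0.78, "ty": -0.52, "tz": -0.6, "wx": -0.075, "wy": 0.075, "wz": -0.107, "jaw": 0}, {"tx": -0.68, "ty": -0.55, "tz": -0.7, "wx": -0.075, "wy": 0.075, "wz": -0.107, "jaw": 0}, {"tx": -0.56, "ty": -0.56, "tz": -0.79, "wx": -0.075, "wy": 0.075, "wz": -0.107, "jaw": 0}, {"tx": -0.44, "ty": -0.56, "tz": -0.86, "wx": -0.075, "wy": 0.075, "wz": -0.107, "jaw": 0}, {"tx": -0.32, "ty": -0.53, "tz": -0.93, "wx": -0.075, "wy": 0.075, "wz": -0.107, "jaw": 0}]
[{"tx": -0.19, "ty": -0.48, "tz": -0.99, "wx": -0.075, "wy": 0.075, "wz": -0.107, "jaw": 0}, {"tx": -0.07, "ty": -0.42, "tz": -1.03, "wx": -0.075, "wy": 0.075, "wz": -0.107, "jaw": 0}, {"tx": 0.05, "ty": -0.35, "tz": -1.06, "wx": -0.075, "wy": 0.075, "wz": -0.107, "jaw": 0}, {"tx": 0.17, "ty": -0.25, "tz": -1.08, "wx": -0.075, "wy": 0.075, "wz": -0.107, "jaw": 0}, {"tx": 0.27, "ty": -0.15, "tz": -1.08, "wx": -0.075, "wy": 0.075, "wz": -0.107, "jaw": 0}]
[{"tx": 0.36, "ty": -0.04, "tz": -1.06, "wx": -0.075, "wy": 0.075, "wz": -0.107, "jaw": 0}, {"tx": 0.43, "ty": 0.08, "tz": -1.03, "wx": -0.075, "wy": 0.075, "wz": -0.107, "jaw": 0}]
```

Emit:
send_rows(
  series=[
    {"tx": -2.5, "ty": 0, "tz": -3.0, "wx": 0, "wy": 0, "wz": 0, "jaw": 0},
    {"tx": -2.5, "ty": 0, "tz": -3.0, "wx": 0, "wy": 0, "wz": 0, "jaw": 0},
    {"tx": -2, "ty": 0, "tz": -2.5, "wx": 0, "wy": 0, "wz": 0, "jaw": 0},
  ],
)

```text
t: 10.78
tool_pos: [0.3439, 0.4203, 0.2836]
tool_rot: [-0.044, 2.327, -0.011]
contact_force: [0.9, 0.5, -0.4]
opening: 0.0852
```

```bash
python3 - <<'E'
from h import *
T=tool([-.343*.998,.343*.06,-.939],[-.998,.06,0])
plan([.385,.33,.29],T,12,0)
E
```

```text
[{"tx": -0.25, "ty": -0.76, "tz": 0.21, "wx": -0.074, "wy": 0.074, "wz": -0.107, "jaw": 0}, {"tx": -0.18, "ty": -0.8, "tz": 0.13, "wx": -0.074, "wy": 0.074, "wz": -0.107, "jaw": 0}, {"tx": -0.1, "ty": -0.82, "tz": 0.06, "wx": -0.074, "wy": 0.074, "wz": -0.107, "jaw": 0}, {"tx": -0.01, "ty": -0.83, "tz": -0.0, "wx": -0.074, "wy": 0.074, "wz": -0.107, "jaw": 0}, {"tx": 0.08, "ty": -0.82, "tz": -0.06, "wx": -0.074, "wy": 0.074, "wz": -0.107, "jaw": 0}]
[{"tx": 0.17, "ty": -0.8, "tz": -0.11, "wx": -0.074, "wy": 0.074, "wz": -0.107, "jaw": 0}, {"tx": 0.27, "ty": -0.77, "tz": -0.15, "wx": -0.074, "wy": 0.074, "wz": -0.107, "jaw": 0}, {"tx": 0.36, "ty": -0.72, "tz": -0.19, "wx": -0.074, "wy": 0.074, "wz": -0.107, "jaw": 0}, {"tx": 0.45, "ty": -0.66, "tz": -0.21, "wx": -0.074, "wy": 0.074, "wz": -0.107, "jaw": 0}, {"tx": 0.53, "ty": -0.6, "tz": -0.22, "wx": -0.074, "wy": 0.074, "wz": -0.107, "jaw": 0}]
[{"tx": 0.61, "ty": -0.52, "tz": -0.22, "wx": -0.074, "wy": 0.074, "wz": -0.107, "jaw": 0}, {"tx": 0.67, "ty": -0.44, "tz": -0.21, "wx": -0.074, "wy": 0.074, "wz": -0.107, "jaw": 0}]
```

Emit:
send_rows(
  series=[
    {"tx": -0.25, "ty": -0.75, "tz": 0, "wx": -0.074, "wy": 0.074, "wz": -0.107, "jaw": 0},
    {"tx": -0.2, "ty": -0.8, "tz": 0, "wx": -0.074, "wy": 0.074, "wz": -0.107, "jaw": 0},
    {"tx": -0.1, "ty": -0.8, "tz": 0, "wx": -0.074, "wy": 0.074, "wz": -0.107, "jaw": 0},
    {"tx": 0, "ty": -0.8, "tz": 0, "wx": -0.074, "wy": 0.074, "wz": -0.107, "jaw": 0},
    {"tx": 0.1, "ty": -0.8, "tz": -0.05, "wx": -0.074, "wy": 0.074, "wz": -0.107, "jaw": 0},
  ],
)

```text
t: 11.4
tool_pos: [0.3609, 0.3847, 0.3058]
tool_rot: [-0.946, 2.56, 0.178]
contact_force: [-0.5, -0.1, -0.5]
opening: 0.0855
```

Emit:
send_rows(
  series=[
    {"tx": 0.2, "ty": -0.8, "tz": -0.1, "wx": -0.074, "wy": 0.074, "wz": -0.107, "jaw": 0},
    {"tx": 0.25, "ty": -0.75, "tz": -0.15, "wx": -0.074, "wy": 0.074, "wz": -0.107, "jaw": 0},
    {"tx": 0.35, "ty": -0.7, "tz": -0.2, "wx": -0.074, "wy": 0.074, "wz": -0.107, "jaw": 0},
    {"tx": 0.45, "ty": -0.65, "tz": -0.2, "wx": -0.074, "wy": 0.074, "wz": -0.107, "jaw": 0},
    {"tx": 0.55, "ty": -0.6, "tz": -0.2, "wx": -0.074, "wy": 0.074, "wz": -0.107, "jaw": 0},
  ],
)

```text
t: 12.02
tool_pos: [0.3856, 0.3439, 0.3213]
tool_rot: [1.901, -2.434, -0.352]
contact_force: [-0.4, -0.1, 1.1]
opening: 0.0853
```

```bash
python3 - <<'E'
from h import *
T=tool([-.343*.998,.343*.06,-.939],[-.998,.06,0])
plan([.41,.288,.267],T,5,0)
E
```

```text
[{"tx": 1.08, "ty": -0.93, "tz": 0.8, "wx": -0.032, "wy": 0.032, "wz": -0.032, "jaw": 0}, {"tx": 1.08, "ty": -0.93, "tz": 0.81, "wx": -0.032, "wy": 0.032, "wz": -0.032, "jaw": 0}, {"tx": 1.08, "ty": -0.92, "tz": 0.81, "wx": -0.032, "wy": 0.032, "wz": -0.032, "jaw": 0}, {"tx": 1.08, "ty": -0.91, "tz": 0.82, "wx": -0.032, "wy": 0.032, "wz": -0.032, "jaw": 0}, {"tx": 1.09, "ty": -0.9, "tz": 0.82, "wx": -0.032, "wy": 0.032, "wz": -0.032, "jaw": 0}]
```

Emit:
send_rows(
  series=[
    {"tx": 1.1, "ty": -0.9, "tz": 0.6, "wx": -0.032, "wy": 0.032, "wz": -0.032, "jaw": 0},
    {"tx": 1.1, "ty": -0.9, "tz": 0.7, "wx": -0.032, "wy": 0.032, "wz": -0.032, "jaw": 0},
    {"tx": 1.1, "ty": -0.9, "tz": 0.7, "wx": -0.032, "wy": 0.032, "wz": -0.032, "jaw": 0},
    {"tx": 1.0, "ty": -0.8, "tz": 0.7, "wx": -0.032, "wy": 0.032, "wz": -0.032, "jaw": 0},
    {"tx": 0.8, "ty": -0.5, "tz": 0.5, "wx": 0, "wy": 0, "wz": 0, "jaw": 0},
  ],
)

```text
t: 12.65
tool_pos: [0.4154, 0.2882, 0.2847]
tool_rot: [1.983, -2.166, -0.371]
contact_force: [-0.3, -0.8, 0.8]
opening: 0.0853
```

```bash
python3 - <<'E'
from h import *
o=ctrl.get_obs();R=Ro.from_rotvec(o["tool_rot"]).as_matrix();print(o["tool_pos"],R.round(3),o["q"])
T=tool([-.343*.998,.343*.06,-.939],[-.998,.06,0])
G=np.array([.391,.288,.215]);print("G in tool (cm)",R.T@(G-o["tool_pos"])*100)
plan(G+.037*T[:,2],T,7,0)
ci=ctrl.camera_info("wrist");print(proj(0,G,ci),proj(0,G+[0,.035,0],ci),proj(0,o["tool_pos"]-.037*R[:,2],ci))
save("wrist","w12");save("scene","s12",(190,90,290,190),4);save("side","d12",(240,110,340,210),4)
cv2.imwrite("pics/t12.png",np.hstack([cv2.imread("pics/s12.png"),cv2.imread("pics/d12.png")]))
E
```

```text
[0.41537899 0.28817135 0.28474128] [[-0.093 -0.95  -0.299]
 [-0.995  0.078  0.061]
 [-0.034  0.303 -0.952]] [ 0.36109852 -0.10038234  1.66556404  0.1691298   1.83736225 -2.66939844]
G in tool (cm) [0.48280456 0.20107825 7.36943534]
[{"tx": 0.09, "ty": 0.05, "tz": 1.58, "wx": -0.006, "wy": 0.006, "wz": -0.003, "jaw": 0}, {"tx": 0.08, "ty": 0.04, "tz": 1.58, "wx": -0.006, "wy": 0.006, "wz": -0.003, "jaw": 0}, {"tx": 0.07, "ty": 0.03, "tz": 1.58, "wx": -0.006, "wy": 0.006, "wz": -0.003, "jaw": 0}, {"tx": 0.06, "ty": 0.02, "tz": 1.58, "wx": -0.006, "wy": 0.006, "wz": -0.003, "jaw": 0}, {"tx": 0.05, "ty": 0.01, "tz": 1.58, "wx": -0.006, "wy": 0.006, "wz": -0.003, "jaw": 0}]
[{"tx": 0.04, "ty": 0.0, "tz": 1.58, "wx": -0.006, "wy": 0.006, "wz": -0.003, "jaw": 0}, {"tx": 0.03, "ty": -0.01, "tz": 1.58, "wx": -0.006, "wy": 0.006, "wz": -0.003, "jaw": 0}]
[257.70075926 192.7317969 ] [260.32219315 225.43222754] [256.34398639 264.35288437]
```

View pics/t12.png

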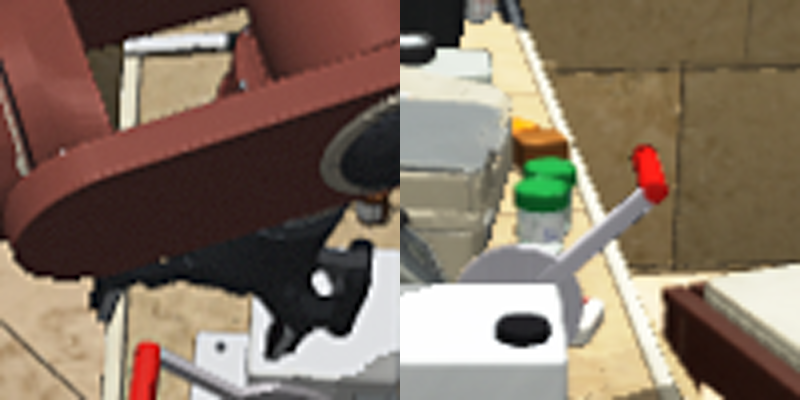

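View pics/w12.png

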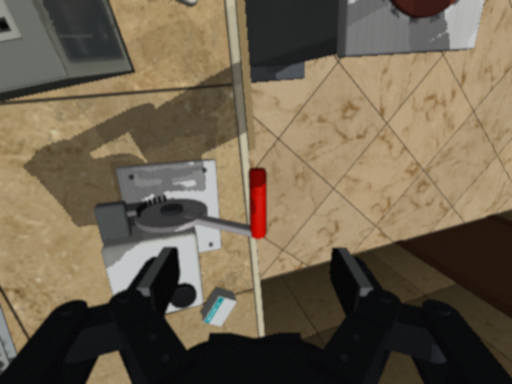

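Emit:
send_rows(
  series=[
    {"tx": 0.1, "ty": 0.05, "tz": 1.6, "wx": -0.008, "wy": 0.008, "wz": -0.004, "jaw": 0},
    {"tx": 0.1, "ty": 0.05, "tz": 1.6, "wx": -0.008, "wy": 0.008, "wz": -0.004, "jaw": 0},
    {"tx": 0.1, "ty": 0.05, "tz": 1.6, "wx": -0.008, "wy": 0.008, "wz": -0.004, "jaw": 0},
    {"tx": 0.05, "ty": 0, "tz": 1.0, "wx": -0.008, "wy": 0.008, "wz": -0.004, "jaw": 0},
    {"tx": 0, "ty": 0, "tz": 0, "wx": 0, "wy": 0, "wz": 0, "jaw": 0},
  ],
)

```text
t: 13.42
tool_pos: [0.3919, 0.2885, 0.2265]
tool_rot: [1.978, -2.108, -0.372]
contact_force: [0.1, -0.4, 0.6]
opening: 0.0854
```

```bash
python3 - <<'E'
from h import *
o=ctrl.get_obs();R=Ro.from_rotvec(o["tool_rot"]).as_matrix();print(o["tool_pos"],R.round(3),o["contact_force"])
T=tool([-.343*.998,.343*.06,-.939],[-.998,.06,0])
G=np.array([.391,.288,.215]);print("G in tool (cm)",R.T@(G-o["tool_pos"])*100)
plan(G+.037*T[:,2],T,4,0)
ci=ctrl.camera_info("wrist");print(proj(0,G,ci),proj(0,o["tool_pos"]-.037*R[:,2],ci))
save("wrist","w13");save("side","d13",(260,90,360,190),6)
E
```

```text
[0.39190485 0.2885243  0.22650209] [[-0.065 -0.94  -0.334]
 [-0.998  0.059  0.029]
 [-0.008  0.335 -0.942]] [ 0.08105322 -0.35397002  0.62811125]
G in tool (cm) [ 0.06736421 -0.30324613  1.11239399]
[{"tx": 0.03, "ty": -0.07, "tz": 1.2, "wx": -0.002, "wy": 0.002, "wz": -0.001, "jaw": 0}, {"tx": 0.02, "ty": -0.07, "tz": 1.2, "wx": -0.002, "wy": 0.002, "wz": -0.001, "jaw": 0}, {"tx": 0.02, "ty": -0.07, "tz": 1.2, "wx": -0.002, "wy": 0.002, "wz": -0.001, "jaw": 0}, {"tx": 0.02, "ty": -0.08, "tz": 1.2, "wx": -0.002, "wy": 0.002, "wz": -0.001, "jaw": 0}]
[251.74103065 225.45638264] [256.40333842 264.32255396]
```

View pics/d13.png

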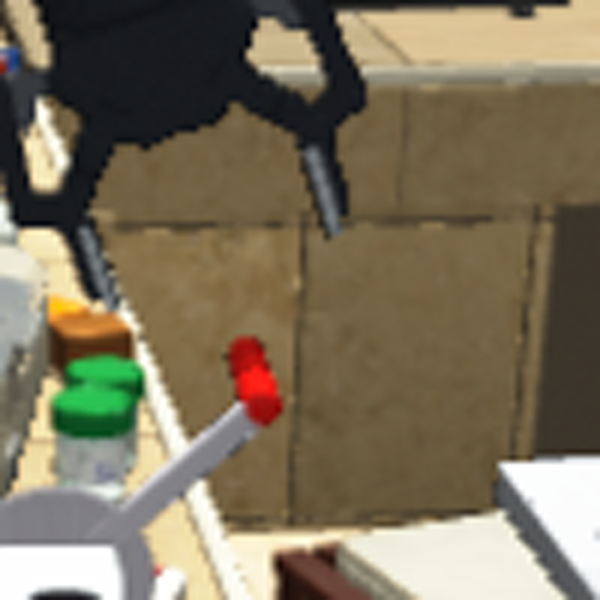

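View pics/w13.png

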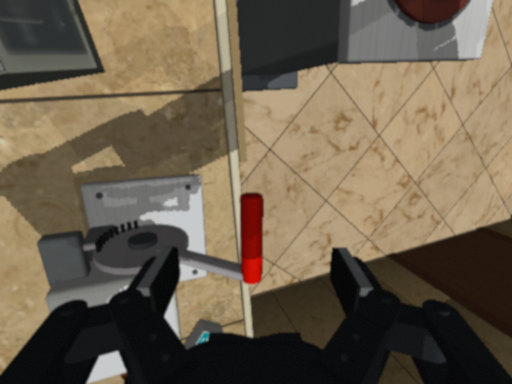

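Emit:
send_rows(
  series=[
    {"tx": 0.05, "ty": -0.1, "tz": 1.2, "wx": 0, "wy": 0, "wz": 0, "jaw": 0},
    {"tx": 0, "ty": -0.1, "tz": 1.2, "wx": 0, "wy": 0, "wz": 0, "jaw": 0},
    {"tx": 0, "ty": -0.1, "tz": 1.0, "wx": 0, "wy": 0, "wz": 0, "jaw": 0},
    {"tx": 0, "ty": 0, "tz": 0.7, "wx": 0, "wy": 0, "wz": 0, "jaw": 0},
    {"tx": 0, "ty": 0, "tz": 0, "wx": 0, "wy": 0, "wz": 0, "jaw": 0},
  ],
)

```text
t: 14.15
tool_pos: [0.3817, 0.2893, 0.1859]
tool_rot: [1.98, -2.111, -0.37]
contact_force: [-0.1, 0.1, -0.0]
opening: 0.0854
```

```bash
python3 - <<'E'
from h import *
o=ctrl.get_obs();R=Ro.from_rotvec(o["tool_rot"]).as_matrix();print(o["tool_pos"],R.round(3),o["contact_force"])
G=np.array([.391,.288,.215]);print("G in tool (cm)",R.T@(G-o["tool_pos"])*100)
save("wrist","w14");save("side","d14",(260,90,360,190),6)
E
```

```text
[0.38165466 0.28930121 0.18592344] [[-0.066 -0.941 -0.331]
 [-0.998  0.059  0.031]
 [-0.01   0.332 -0.943]] [-0.08327545  0.10244547 -0.00774762]
G in tool (cm) [ 0.04044951  0.07757828 -3.05566586]
```

View pics/d14.png

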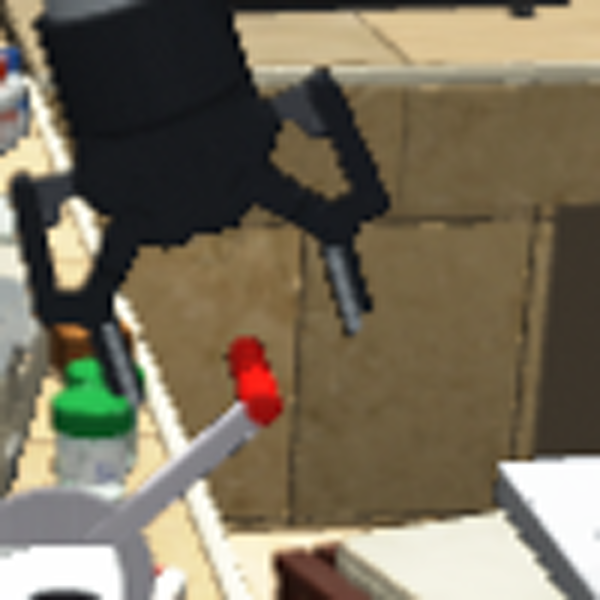

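View pics/w14.png

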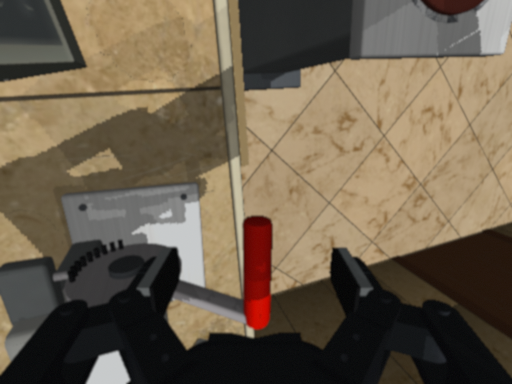

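Emit:
send_rows(
  series=[
    {"tx": 0, "ty": 0, "tz": 0.6, "wx": 0, "wy": 0, "wz": 0, "jaw": 0},
    {"tx": 0, "ty": 0, "tz": 0, "wx": 0, "wy": 0, "wz": 0, "jaw": 0.6},
    {"tx": 0, "ty": 0, "tz": 0, "wx": 0, "wy": 0, "wz": 0, "jaw": 0.7},
    {"tx": 0, "ty": 0, "tz": 0, "wx": 0, "wy": 0, "wz": 0, "jaw": 0.7},
  ],
  squeeze=50,
)

```text
t: 14.75
tool_pos: [0.3808, 0.2899, 0.1817]
tool_rot: [1.982, -2.114, -0.369]
contact_force: [0.8, -0.2, 0.7]
opening: 0.0321
```

```bash
python3 - <<'E'
from h import *
o=ctrl.get_obs();R=Ro.from_rotvec(o["tool_rot"]).as_matrix();print(o["tool_pos"],o["contact_force"],o["opening"])
save("wrist","w15");save("side","d15",(260,90,360,190),6)
E
```

```text
[0.38083475 0.28992928 0.18169986] [ 0.77688899 -0.19816084  0.73242781] 0.03210403588563564
```

View pics/d15.png

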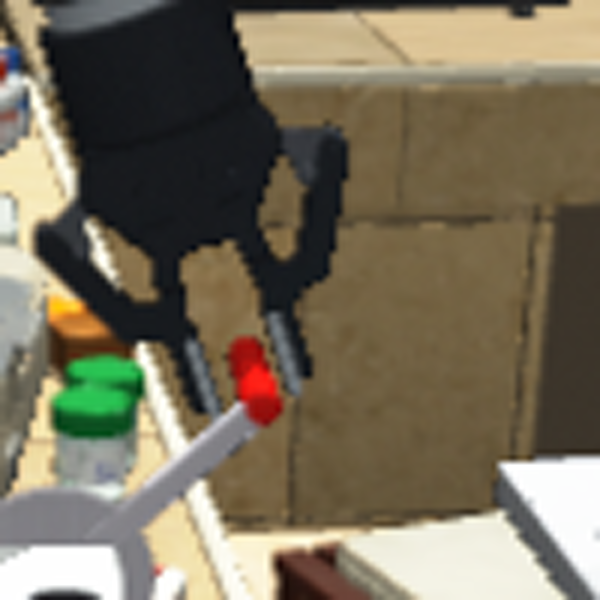

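View pics/w15.png

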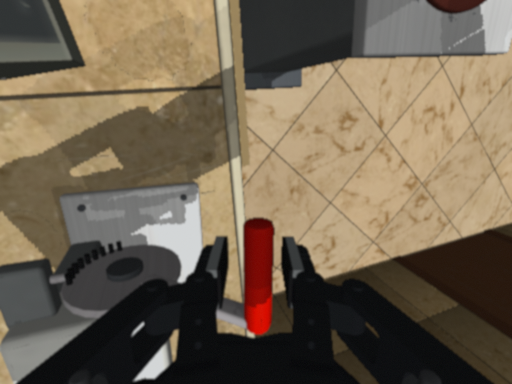

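Emit:
send_rows(
  series=[
    {"tx": 0, "ty": 0.2, "tz": 0.5, "wx": 0, "wy": 0, "wz": 0, "jaw": 0.7},
    {"tx": 0, "ty": 0, "tz": 0.2, "wx": 0, "wy": 0, "wz": 0, "jaw": 0.7},
    {"tx": 0, "ty": 0, "tz": 0, "wx": 0, "wy": 0, "wz": 0, "jaw": 1},
    {"tx": 0, "ty": 0, "tz": 0, "wx": 0, "wy": 0, "wz": 0, "jaw": 1},
    {"tx": 0, "ty": 0, "tz": 0, "wx": 0, "wy": 0, "wz": 0, "jaw": 1},
  ],
  squeeze=50,
)

```text
t: 15.48
tool_pos: [0.3766, 0.2903, 0.1754]
tool_rot: [1.982, -2.114, -0.368]
contact_force: [0.2, -0.3, 0.1]
opening: 0.0156
```

```bash
python3 - <<'E'
from h import *
o=ctrl.get_obs();R=Ro.from_rotvec(o["tool_rot"]).as_matrix();print(o["tool_pos"],R.round(3),o["contact_force"],o["opening"])
np.save("grab0.npy",{"p":o["tool_pos"],"R":R},allow_pickle=True)
save("side","d16",(260,90,360,190),6)
G=np.array([.391,.288,.215]);print("G in tool (cm)",R.T@(G-o["tool_pos"])*100)
E
```

```text
[0.37664393 0.29027517 0.17540527] [[-0.066 -0.943 -0.327]
 [-0.998  0.059  0.032]
 [-0.011  0.328 -0.945]] [ 0.17395341 -0.31055319  0.07253851] 0.015643381903491103
G in tool (cm) [ 0.08763399 -0.06687562 -4.21639771]
```

View pics/d16.png

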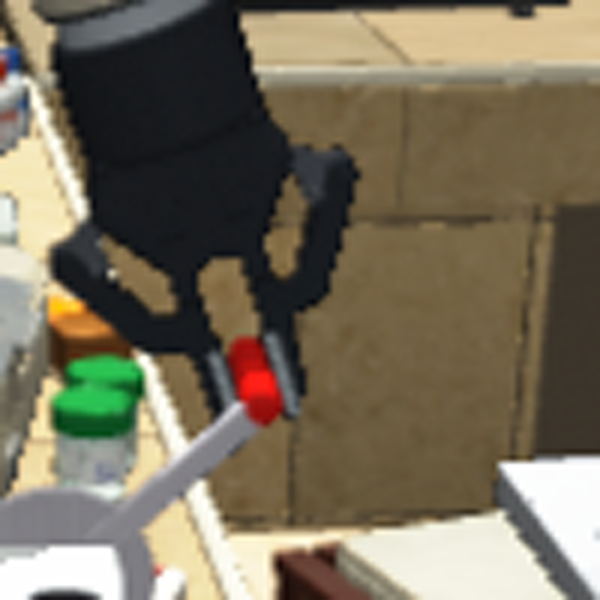

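```bash
cat >> h.py <<'E'
GX=np.array([.998,-.06,0]);GY=np.array([.06,.998,0])
def lever(d=.042,verbose=True):
    g0=np.load("grab0.npy",allow_pickle=True).item()
    G0=g0["p"]-d*g0["R"][:,2]
    hub=G0+.11*(np.cos(.75)*GX-np.sin(.75)*np.array([0,0,1]))
    o=ctrl.get_obs();R=Ro.from_rotvec(o["tool_rot"]).as_matrix();G=o["tool_pos"]-d*R[:,2]
    v=G-hub;a=.75-np.arctan2(v[2],-v@GX);r=np.hypot(v[2],v@GX)
    rot=Ro.from_matrix(R@g0["R"].T).as_rotvec()@(-GY)
    if verbose: print("theta",round(a,4),"r",round(r,4),"toolrot",round(rot,4),"F",o["contact_force"].round(1),"tau",o["wrist_torque"].round(2),"open",o["opening"].round(4),"t",o["t"])
    return a,r,rot,hub,o,R
def leverplan(target,n,d=.042,jaw=1):
    a,r,rot,hub,o,R=lever(d)
    g0=np.load("grab0.npy",allow_pickle=True).item()
    import json
    p0,R0=o["tool_pos"],R;rows=[]
    for i in range(1,n+1):
        th=a+(target-a)*i/n
        Q=Ro.from_rotvec(-GY*th).as_matrix()
        # grip ideal pos + initial orientation rotated
        Rt=Q@g0["R"];G0=g0["p"]-d*g0["R"][:,2];p=hub+Q@(G0-hub)+d*Rt[:,2]
        s=R0.T@(p-p0)*100;w=Ro.from_matrix(R0.T@Rt).as_rotvec()
        rows.append(dict(zip(("tx","ty","tz","wx","wy","wz"),[float(x) for x in np.r_[s.round(2),w.round(3)]]),jaw=jaw));p0,R0=p,Rt
    print(json.dumps(rows))
E
python3 - <<'E'
from h import *
leverplan(.15,5)
E
```

```text
Traceback (most recent call last):
  File "h.py", line 41, in leverplan
    a,r,rot,hub,o,R=lever(d)
                    ~~~~~^^^
  File "h.py", line 38, in lever
    if verbose: print("theta",round(a,4),"r",round(r,4),"toolrot",round(rot,4),"F",o["contact_force"].round(1),"tau",o["wrist_torque"].round(2),"open",o["opening"].round(4),"t",o["t"])
                                                                                                                                                       ^^^^^^^^^^^^^^^^^^
AttributeError: 'float' object has no attribute 'round'
```

```bash
sed -i 's/o\["opening"\].round(4)/round(o["opening"],4)/' h.py
python3 - <<'E'
from h import *
leverplan(.15,5)
E
```

```text
theta -0.0002 r 0.11 toolrot -0.0 F [-0.2  0.2 -0.1] tau [ 0.03 -0.2   0.01] open 0.0155 t 15.525
[{"tx": 0.0, "ty": 0.0, "tz": 0.3, "wx": 0.03, "wy": -0.0, "wz": -0.0, "jaw": 1}, {"tx": 0.0, "ty": 0.0, "tz": 0.3, "wx": 0.03, "wy": -0.0, "wz": -0.0, "jaw": 1}, {"tx": 0.0, "ty": 0.0, "tz": 0.3, "wx": 0.03, "wy": -0.0, "wz": -0.0, "jaw": 1}, {"tx": 0.0, "ty": 0.0, "tz": 0.3, "wx": 0.03, "wy": -0.0, "wz": -0.0, "jaw": 1}, {"tx": 0.0, "ty": 0.0, "tz": 0.3, "wx": 0.03, "wy": -0.0, "wz": -0.0, "jaw": 1}]
```

Emit:
send_rows(
  series=[
    {"tx": 0, "ty": 0, "tz": 0.3, "wx": 0.03, "wy": 0, "wz": 0, "jaw": 1},
    {"tx": 0, "ty": 0, "tz": 0.3, "wx": 0.03, "wy": 0, "wz": 0, "jaw": 1},
    {"tx": 0, "ty": 0, "tz": 0.3, "wx": 0.03, "wy": 0, "wz": 0, "jaw": 1},
  ],
)

```text
t: 15.9
tool_pos: [0.3757, 0.2904, 0.1686]
tool_rot: [2.035, -2.173, -0.269]
contact_force: [1.3, -1.8, 4.1]
opening: 0.0156
```

```bash
python3 - <<'E'
from h import *
leverplan(.2,4)
E
```

```text
theta 0.0682 r 0.11 toolrot 0.0991 F [ 1.3 -1.8  4.1] tau [-0.22  0.34  0.05] open 0.0156 t 15.9
[{"tx": 0.01, "ty": 0.14, "tz": 0.33, "wx": 0.002, "wy": 0.0, "wz": -0.002, "jaw": 1}, {"tx": 0.0, "ty": 0.0, "tz": 0.33, "wx": 0.033, "wy": -0.0, "wz": -0.0, "jaw": 1}, {"tx": 0.0, "ty": 0.0, "tz": 0.33, "wx": 0.033, "wy": -0.0, "wz": -0.0, "jaw": 1}, {"tx": 0.0, "ty": 0.0, "tz": 0.33, "wx": 0.033, "wy": -0.0, "wz": -0.0, "jaw": 1}]
```

Emit:
send_rows(
  series=[
    {"tx": 0, "ty": 0.1, "tz": 0.35, "wx": 0, "wy": 0, "wz": 0, "jaw": 1},
    {"tx": 0, "ty": 0, "tz": 0.35, "wx": 0.03, "wy": 0, "wz": 0, "jaw": 1},
  ],
)

```text
t: 16.15
tool_pos: [0.3726, 0.2907, 0.1625]
tool_rot: [2.052, -2.191, -0.236]
contact_force: [-0.6, -1.9, 4.8]
opening: 0.0161
```

Emit:
send_rows(
  series=[
    {"tx": 0, "ty": 0, "tz": 0.35, "wx": 0.03, "wy": 0, "wz": 0, "jaw": 1},
  ],
)

```text
t: 16.27
tool_pos: [0.3718, 0.2907, 0.1591]
tool_rot: [2.069, -2.208, -0.202]
contact_force: [-0.1, -3.1, 6.2]
opening: 0.0154
```

Emit:
send_rows(
  series=[
    {"tx": 0, "ty": 0, "tz": 0.35, "wx": 0.03, "wy": 0, "wz": 0, "jaw": 1},
  ],
)

```text
t: 16.4
tool_pos: [0.3713, 0.2907, 0.156]
tool_rot: [2.085, -2.225, -0.168]
contact_force: [-0.1, -3.3, 8.0]
opening: 0.0152
```

```bash
python3 - <<'E'
from h import *
leverplan(.36,5)
E
```

```text
theta 0.2 r 0.1099 toolrot 0.1945 F [-0.1 -3.3  8. ] tau [-0.45  0.13  0.01] open 0.0152 t 16.4
[{"tx": 0.02, "ty": -0.02, "tz": 0.32, "wx": 0.037, "wy": -0.001, "wz": -0.003, "jaw": 1}, {"tx": 0.0, "ty": 0.0, "tz": 0.32, "wx": 0.032, "wy": -0.0, "wz": -0.0, "jaw": 1}, {"tx": 0.0, "ty": 0.0, "tz": 0.32, "wx": 0.032, "wy": -0.0, "wz": -0.0, "jaw": 1}, {"tx": 0.0, "ty": 0.0, "tz": 0.32, "wx": 0.032, "wy": -0.0, "wz": -0.0, "jaw": 1}, {"tx": 0.0, "ty": 0.0, "tz": 0.32, "wx": 0.032, "wy": -0.0, "wz": -0.0, "jaw": 1}]
```

Emit:
send_rows(
  series=[
    {"tx": 0, "ty": 0, "tz": 0.32, "wx": 0.032, "wy": 0, "wz": -0.002, "jaw": 1},
  ],
)

```text
t: 16.52
tool_pos: [0.3714, 0.2908, 0.1535]
tool_rot: [2.105, -2.242, -0.13]
contact_force: [0.8, -3.4, 7.2]
opening: 0.0152
```

Emit:
send_rows(
  series=[
    {"tx": 0, "ty": 0, "tz": 0.32, "wx": 0.032, "wy": 0, "wz": 0, "jaw": 1},
  ],
)

```text
t: 16.65
tool_pos: [0.3714, 0.2908, 0.151]
tool_rot: [2.122, -2.261, -0.092]
contact_force: [0.1, -3.2, 5.1]
opening: 0.0156
```

Emit:
send_rows(
  series=[
    {"tx": 0, "ty": 0, "tz": 0.32, "wx": 0.032, "wy": 0, "wz": 0, "jaw": 1},
  ],
)

```text
t: 16.77
tool_pos: [0.3712, 0.2908, 0.1478]
tool_rot: [2.138, -2.278, -0.054]
contact_force: [1.5, 0.0, 1.8]
opening: 0.0153
```

Emit:
send_rows(
  series=[
    {"tx": 0, "ty": 0, "tz": 0.32, "wx": 0.032, "wy": 0, "wz": 0, "jaw": 1},
  ],
)

```text
t: 16.9
tool_pos: [0.3708, 0.2908, 0.144]
tool_rot: [-2.145, 2.287, 0.016]
contact_force: [1.7, -0.6, 1.8]
opening: 0.0155
```

```bash
python3 - <<'E'
from h import *
leverplan(.42,4)
E
```

```text
theta 0.3194 r 0.1101 toolrot 0.331 F [ 1.7 -0.6  1.8] tau [-0.25 -0.05 -0.02] open 0.0155 t 16.9
[{"tx": 0.02, "ty": 0.05, "tz": 0.25, "wx": 0.013, "wy": -0.001, "wz": -0.002, "jaw": 1}, {"tx": 0.0, "ty": 0.0, "tz": 0.25, "wx": 0.025, "wy": -0.0, "wz": -0.0, "jaw": 1}, {"tx": 0.0, "ty": 0.0, "tz": 0.25, "wx": 0.025, "wy": -0.0, "wz": -0.0, "jaw": 1}, {"tx": 0.0, "ty": 0.0, "tz": 0.25, "wx": 0.025, "wy": -0.0, "wz": -0.0, "jaw": 1}]
```

Emit:
send_rows(
  series=[
    {"tx": 0, "ty": 0.05, "tz": 0.25, "wx": 0.015, "wy": 0, "wz": -0.002, "jaw": 1},
  ],
)

```text
t: 17.02
tool_pos: [0.3703, 0.2908, 0.1412]
tool_rot: [-2.14, 2.276, -0.003]
contact_force: [1.3, -1.7, 5.6]
opening: 0.0155
```

Emit:
send_rows(
  series=[
    {"tx": 0, "ty": 0, "tz": 0.25, "wx": 0.025, "wy": 0, "wz": 0, "jaw": 1},
  ],
)

```text
t: 17.15
tool_pos: [0.3704, 0.2908, 0.1388]
tool_rot: [-2.127, 2.263, -0.033]
contact_force: [0.8, -2.1, 5.1]
opening: 0.0156
```

Emit:
send_rows(
  series=[
    {"tx": 0, "ty": 0, "tz": 0.25, "wx": 0.025, "wy": 0, "wz": 0, "jaw": 1},
  ],
)

```text
t: 17.27
tool_pos: [0.3707, 0.2908, 0.1367]
tool_rot: [-2.114, 2.249, -0.064]
contact_force: [-0.9, -4.1, 7.8]
opening: 0.0154
```

Emit:
send_rows(
  series=[
    {"tx": 0, "ty": 0, "tz": 0.25, "wx": 0.025, "wy": 0, "wz": 0, "jaw": 1},
  ],
)

```text
t: 17.4
tool_pos: [0.3709, 0.2908, 0.1345]
tool_rot: [-2.101, 2.236, -0.093]
contact_force: [0.7, -2.5, 6.4]
opening: 0.0155
```

```bash
python3 - <<'E'
from h import *
leverplan(.52,4)
save("side","d17",(260,90,360,190),6)
E
```

```text
theta 0.4142 r 0.11 toolrot 0.4277 F [ 0.7 -2.5  6.4] tau [-0.35  0.23 -0.07] open 0.0155 t 17.4
[{"tx": 0.02, "ty": 0.06, "tz": 0.27, "wx": 0.013, "wy": -0.002, "wz": -0.001, "jaw": 1}, {"tx": 0.0, "ty": 0.0, "tz": 0.27, "wx": 0.026, "wy": -0.0, "wz": -0.0, "jaw": 1}, {"tx": 0.0, "ty": 0.0, "tz": 0.27, "wx": 0.026, "wy": -0.0, "wz": -0.0, "jaw": 1}, {"tx": 0.0, "ty": 0.0, "tz": 0.27, "wx": 0.026, "wy": -0.0, "wz": -0.0, "jaw": 1}]
```

View pics/d17.png

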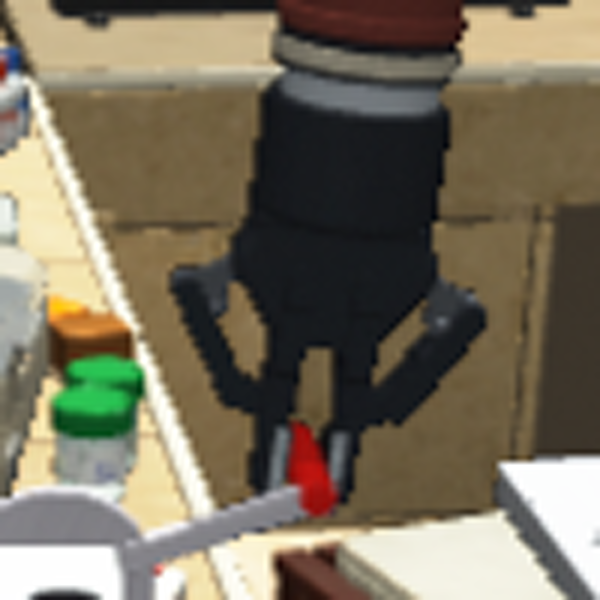

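Emit:
send_rows(
  series=[
    {"tx": 0, "ty": 0.05, "tz": 0.27, "wx": 0.013, "wy": 0, "wz": 0, "jaw": 1},
    {"tx": 0, "ty": 0, "tz": 0.27, "wx": 0.026, "wy": 0, "wz": 0, "jaw": 1},
  ],
)

```text
t: 17.7
tool_pos: [0.371, 0.2908, 0.1294]
tool_rot: [-2.08, 2.214, -0.14]
contact_force: [-1.1, -1.3, 4.8]
opening: 0.0155
```

Emit:
send_rows(
  series=[
    {"tx": 0, "ty": 0, "tz": 0.27, "wx": 0.026, "wy": 0, "wz": 0, "jaw": 1},
  ],
)

```text
t: 17.82
tool_pos: [0.3713, 0.2908, 0.1266]
tool_rot: [-2.066, 2.199, -0.169]
contact_force: [-1.2, -2.5, 3.2]
opening: 0.0153
```

Emit:
send_rows(
  series=[
    {"tx": 0, "ty": 0, "tz": 0.27, "wx": 0.026, "wy": 0, "wz": 0, "jaw": 1},
  ],
)

```text
t: 17.95
tool_pos: [0.3717, 0.2907, 0.1237]
tool_rot: [-2.052, 2.184, -0.198]
contact_force: [0.1, -2.6, 4.0]
opening: 0.0156
```

```bash
python3 - <<'E'
from h import *
leverplan(.6,4)
E
```

```text
theta 0.5224 r 0.11 toolrot 0.5254 F [ 0.1 -2.6  4. ] tau [-0.35  0.03 -0.05] open 0.0156 t 17.95
[{"tx": 0.02, "ty": 0.01, "tz": 0.19, "wx": 0.016, "wy": -0.003, "wz": -0.001, "jaw": 1}, {"tx": 0.0, "ty": 0.0, "tz": 0.2, "wx": 0.019, "wy": -0.0, "wz": -0.0, "jaw": 1}, {"tx": 0.0, "ty": 0.0, "tz": 0.2, "wx": 0.019, "wy": -0.0, "wz": -0.0, "jaw": 1}, {"tx": 0.0, "ty": 0.0, "tz": 0.2, "wx": 0.019, "wy": -0.0, "wz": -0.0, "jaw": 1}]
```

Emit:
send_rows(
  series=[
    {"tx": 0, "ty": 0, "tz": 0.2, "wx": 0.018, "wy": -0.002, "wz": 0, "jaw": 1},
  ],
)

```text
t: 18.08
tool_pos: [0.372, 0.2908, 0.1216]
tool_rot: [-2.041, 2.172, -0.217]
contact_force: [-1.5, -2.8, 5.7]
opening: 0.0155
```

Emit:
send_rows(
  series=[
    {"tx": 0, "ty": 0, "tz": 0.2, "wx": 0.018, "wy": 0, "wz": 0, "jaw": 1},
  ],
)

```text
t: 18.2
tool_pos: [0.3725, 0.2908, 0.1198]
tool_rot: [-2.031, 2.161, -0.237]
contact_force: [-2.5, -3.0, 7.1]
opening: 0.0154
```

Emit:
send_rows(
  series=[
    {"tx": 0, "ty": 0, "tz": 0.2, "wx": 0.018, "wy": 0, "wz": 0, "jaw": 1},
  ],
)

```text
t: 18.32
tool_pos: [0.3728, 0.2908, 0.1181]
tool_rot: [-2.021, 2.151, -0.256]
contact_force: [-2.9, -2.9, 7.7]
opening: 0.0157
```

Emit:
send_rows(
  series=[
    {"tx": 0, "ty": 0, "tz": 0.2, "wx": 0.018, "wy": 0, "wz": 0, "jaw": 1},
  ],
)

```text
t: 18.45
tool_pos: [0.3734, 0.2908, 0.1167]
tool_rot: [-2.011, 2.14, -0.276]
contact_force: [-3.0, -3.7, 9.2]
opening: 0.0154
```

```bash
python3 - <<'E'
from h import *
leverplan(.70,5)
E
```

```text
theta 0.5939 r 0.11 toolrot 0.6026 F [-3.  -3.7  9.2] tau [-0.59  0.45 -0.24] open 0.0154 t 18.45
[{"tx": 0.03, "ty": 0.04, "tz": 0.21, "wx": 0.012, "wy": -0.001, "wz": -0.002, "jaw": 1}, {"tx": 0.0, "ty": 0.0, "tz": 0.21, "wx": 0.021, "wy": -0.0, "wz": -0.0, "jaw": 1}, {"tx": 0.0, "ty": 0.0, "tz": 0.21, "wx": 0.021, "wy": -0.0, "wz": -0.0, "jaw": 1}, {"tx": 0.0, "ty": 0.0, "tz": 0.21, "wx": 0.021, "wy": -0.0, "wz": -0.0, "jaw": 1}, {"tx": 0.0, "ty": 0.0, "tz": 0.21, "wx": 0.021, "wy": -0.0, "wz": -0.0, "jaw": 1}]
```

Emit:
send_rows(
  series=[
    {"tx": 0, "ty": 0.05, "tz": 0.2, "wx": 0.013, "wy": 0, "wz": 0, "jaw": 1},
  ],
)

```text
t: 18.58
tool_pos: [0.3737, 0.2908, 0.1154]
tool_rot: [-2.003, 2.131, -0.292]
contact_force: [-0.4, -3.4, 4.9]
opening: 0.0151
```

Emit:
send_rows(
  series=[
    {"tx": 0, "ty": 0, "tz": 0.2, "wx": 0.02, "wy": 0, "wz": 0, "jaw": 1},
  ],
)

```text
t: 18.7
tool_pos: [0.3743, 0.2907, 0.1137]
tool_rot: [-1.991, 2.119, -0.313]
contact_force: [-2.2, -3.3, 6.2]
opening: 0.0154
```

Emit:
send_rows(
  series=[
    {"tx": 0, "ty": 0, "tz": 0.2, "wx": 0.02, "wy": 0, "wz": 0, "jaw": 1},
  ],
)

```text
t: 18.82
tool_pos: [0.3749, 0.2907, 0.1118]
tool_rot: [-1.98, 2.107, -0.334]
contact_force: [0.4, -2.8, 3.1]
opening: 0.0157
```

Emit:
send_rows(
  series=[
    {"tx": 0, "ty": 0, "tz": 0.2, "wx": 0.02, "wy": 0, "wz": 0, "jaw": 1},
  ],
)

```text
t: 18.95
tool_pos: [0.3754, 0.2906, 0.1093]
tool_rot: [-1.968, 2.095, -0.355]
contact_force: [1.8, -0.9, 1.2]
opening: 0.0156
```

```bash
python3 - <<'E'
from h import *
leverplan(.75,4)
save("side","d18",(260,110,360,210),6)
E
```

```text
theta 0.6711 r 0.1101 toolrot 0.6811 F [ 1.8 -0.9  1.2] tau [-0.2   0.03 -0.12] open 0.0156 t 18.95
[{"tx": 0.02, "ty": 0.04, "tz": 0.2, "wx": 0.009, "wy": -0.002, "wz": -0.002, "jaw": 1}, {"tx": 0.0, "ty": 0.0, "tz": 0.2, "wx": 0.02, "wy": -0.0, "wz": -0.0, "jaw": 1}, {"tx": 0.0, "ty": 0.0, "tz": 0.2, "wx": 0.02, "wy": -0.0, "wz": -0.0, "jaw": 1}, {"tx": 0.0, "ty": 0.0, "tz": 0.2, "wx": 0.02, "wy": -0.0, "wz": -0.0, "jaw": 1}]
```

View pics/d18.png

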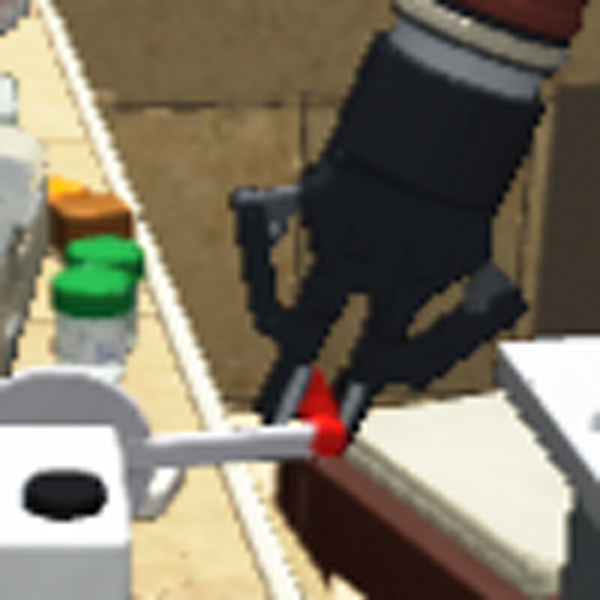

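Emit:
send_rows(
  series=[
    {"tx": 0, "ty": 0.05, "tz": 0.2, "wx": 0.01, "wy": 0, "wz": 0, "jaw": 1},
  ],
)

```text
t: 19.12
tool_pos: [0.3758, 0.2906, 0.107]
tool_rot: [-1.962, 2.087, -0.367]
contact_force: [-1.2, -2.4, 5.5]
opening: 0.0153
```

Emit:
send_rows(
  series=[
    {"tx": 0, "ty": 0, "tz": 0.2, "wx": 0.02, "wy": 0, "wz": 0, "jaw": 1},
  ],
)

```text
t: 19.25
tool_pos: [0.3765, 0.2905, 0.1052]
tool_rot: [-1.95, 2.075, -0.387]
contact_force: [-1.3, -3.0, 5.0]
opening: 0.0153
```

Emit:
send_rows(
  series=[
    {"tx": 0, "ty": 0, "tz": 0.2, "wx": 0.02, "wy": 0, "wz": 0, "jaw": 1},
  ],
)

```text
t: 19.38
tool_pos: [0.3773, 0.2905, 0.1034]
tool_rot: [-1.938, 2.063, -0.407]
contact_force: [-1.6, -3.4, 6.8]
opening: 0.0158
```

```bash
python3 - <<'E'
from h import *
leverplan(.75,2)
E
```

```text
theta 0.7318 r 0.11 toolrot 0.7349 F [-1.6 -3.4  6.8] tau [-0.44  0.2  -0.21] open 0.0158 t 19.375
[{"tx": 0.03, "ty": 0.01, "tz": 0.09, "wx": 0.006, "wy": -0.002, "wz": -0.002, "jaw": 1}, {"tx": 0.0, "ty": 0.0, "tz": 0.09, "wx": 0.009, "wy": -0.0, "wz": -0.0, "jaw": 1}]
```

Emit:
send_rows(
  series=[
    {"tx": 0, "ty": 0, "tz": 0.15, "wx": 0.012, "wy": 0, "wz": 0, "jaw": 1},
    {"tx": 0, "ty": 0, "tz": 0, "wx": 0, "wy": 0, "wz": 0, "jaw": 1},
    {"tx": 0, "ty": 0, "tz": 0, "wx": 0, "wy": 0, "wz": 0, "jaw": 1},
  ],
)

```text
t: 19.75
tool_pos: [0.3778, 0.2904, 0.1026]
tool_rot: [-1.93, 2.054, -0.422]
contact_force: [-0.7, -2.5, 4.8]
opening: 0.0156
```

```bash
python3 - <<'E'
from h import *
a,r,rot,hub,o,R=lever()
print(hub)
save("side","d19",(210,130,330,260),4.5);save("scene","s19",(190,110,310,240),4.5);save("wrist","w19")
# predicted inner-end of grip in side for several theta (plane of arm gauge y=-.055)
def W(X):
    p=[.4772,.3804,-.0602]
    c,s=np.cos(p[2]),np.sin(p[2]);return np.array([p[0]+c*X[0]-s*X[1],p[1]+s*X[0]+c*X[1],X[2]])
for th in(0,.6,.66,.72,.78,.9):
    al=.75-th
    print(th,[((proj("side",W((-.11*np.cos(al),y,.14+.11*np.sin(al))))-[210,130])*4.5+[8,0]).round() for y in(-.052,-.06)])
E
```

```text
theta 0.7412 r 0.11 toolrot 0.7496 F [-0.7 -2.5  4.8] tau [-0.46  0.13 -0.21] open 0.0156 t 19.75
[0.47069876 0.28408989 0.14009422]
0 [array([424., 127.]), array([422., 122.])]
0.6 [array([471., 230.]), array([469., 224.])]
0.66 [array([472., 241.]), array([470., 235.])]
0.72 [array([472., 252.]), array([470., 246.])]
0.78 [array([472., 263.]), array([470., 257.])]
0.9 [array([468., 285.]), array([466., 279.])]
```

View pics/d19.png

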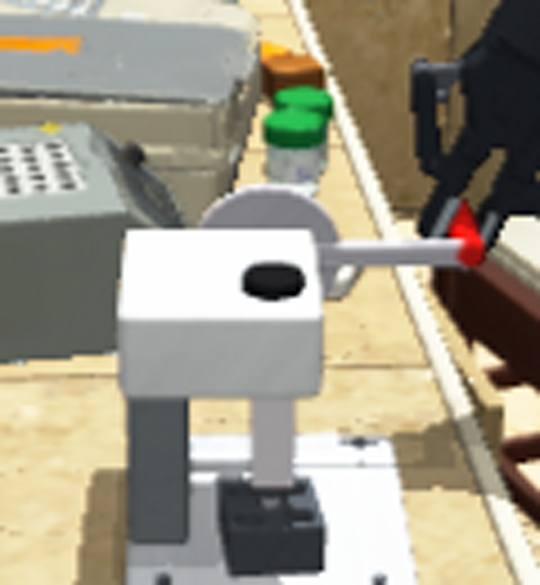

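View pics/w19.png

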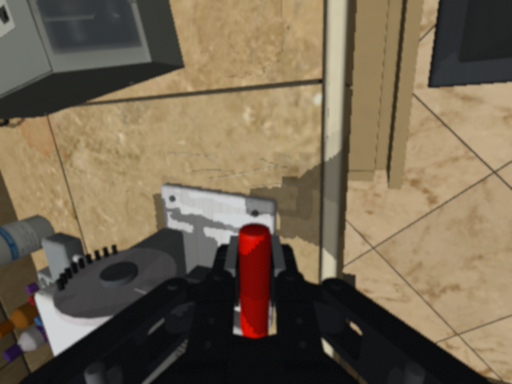

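```bash
python3 - <<'E'
from h import *
lever(); print(ctrl.finish_job())
E
```

```text
theta 0.7413 r 0.11 toolrot 0.7495 F [-2.1 -2.6  5.6] tau [-0.43  0.2  -0.19] open 0.0157 t 19.9
the job is handed in; nothing more can be done
None
```

The job is handed in at t = 19.9 s. The foot is pressing lightly on the block, and the gripper is holding the lever at what measures as the fourth click. No verdict came back, so the checks below are my own.

**Cap:** I pushed it down about 36 mm with the closed fingers. I worked out how far the foot's spring was pressed in three ways:

| Check | Spring pressed in |
|---|---|
| Travel past the expected touch point | about 5 mm |
| Rise in push force at that point (2.6 to 4.0 N) | about 4.4 mm, before a last push of about 1 mm |
| Close-up camera view afterwards | about 6.5 mm |

They differ by 1 to 2 mm, but all lie inside 1.5 to 9 mm and well short of the 12 mm at which it bottoms out.

**Lever:** I gripped the red handle with 50 N set and drew it down, turning the tool with it. The force rose at about 0.18, 0.35, 0.54 and 0.70 rad, one rise for each click. The arm's pose puts the lever at 0.741 rad and the side camera at about 0.74. The fourth click is at 0.72 and the fifth at 0.90. The handle was still held at hand-in, pushing back with about 6 N (jaw opening 15.7 mm).

**Disagreements:**
- **Fingertips:** with the jaws shut, they came out about 17 to 20 mm behind the reported tool point, not 11 mm ahead of it. I found this by touch and in the pictures, and used my own values.
- **Side camera:** it reads about 1.8 pixels off sideways, and I corrected for that.

I saw no contact with the timer, carton or dropper bottle, but I did not compare before and after pictures of them.

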